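Fetch the printing block from the back of the block stand

TASK

The square printing block is needed for the next job, but it stands at the back of the block stand under the wire shelf, behind the long block and the round block. First set those two aside on the empty set-down board, then draw the square block out with the hook (do not reach in for it with the fingers, and leave the glass jar where it is) and put it flat in the free compartment of the job tray. Then put the long and the round block back where each stood, the long one turned as before, and lay the hook back on its board as it lay; drop nothing and tip no block over.

Things in the scene. Friction and masses are not known exactly. Their poses are not given: they have to be found in the camera images.
- stand: Fixed block stand: base plate 12 mm thick, x -110 to 170, y -160 to 160 mm. Over x 0 to 170 a see-through wire shelf 127 to 134 mm above the table bars access from above; below it side cheeks (inner faces y -148, 148, tops 47 mm) and a back slat (x 158, top 37 mm); front open. Origin: on the table under the middle of the shelf's front edge; x into the bay, away from the robot; y left; z up.
- square_block: Brown wooden hand-printing block, carved face down: base 70 x 70 mm, sides along x and y, 28 mm thick; centred on it an upright grip 38 mm along x, 26 mm along y, 28 to 62 mm above the underside. Origin: centre of underside, z up. 0.1 to 0.19 kg. The wanted one: starts under the wire shelf, centre about 55 mm behind the shelf's front edge, turned roughly as the stand.
- long_block: Brown wooden hand-printing block, carved face down: base oblong, 50 mm along x, 105 mm along y, 28 mm thick; centred on it an upright grip 38 mm along x, 26 mm along y, 28 to 62 mm above the underside. Origin: centre of underside, z up. 0.1 to 0.19 kg. Starts on the front of the stand's base, left or right of the middle, long side across the stand.
- round_block: Brown wooden hand-printing block, carved face down: base round, 80 mm in diameter, 28 mm thick; centred on it an upright grip 38 mm along x, 26 mm along y, 28 to 62 mm above the underside. Origin: centre of underside, z up. 0.1 to 0.19 kg. Starts on the front of the stand's base, on the other side of the middle.
- jar: Closed glass jar with steel lid, 52 mm in diameter, 64 mm tall, under the wire shelf to the left of the square block. Origin: centre of underside. A bystander that stays where it is.
- hook: Hook, 0.1 kg, lying flat: wooden handle x -55 to 55 mm, 24 mm wide (y), 28 mm high; then an 8 mm rod to x 205 mm, bent square there into a foot (x 201 to 209) that ends at y 69 mm; rod and foot centred 14 mm above the underside. Origin: centre of the handle's underside; x along the rod to the foot, y the way the foot points, z up. It balances near x 30 mm.
- hook_board: Fixed plywood board in front of the stand that the hook lies on: 290 x 105 mm, 8 mm thick. Origin: centre of underside; x along its length, the way the hook points; z up. The hook's origin starts at about x -75, y -27 mm on it.
- set_down_board: Empty fixed plywood set-down board, off to the left or right: 280 mm (x) by 140 mm (y), top 12 mm above the table. Origin: centre of its underside, on the table; z up.
- tray: Fixed shallow wooden job tray, on the side opposite the set-down board: 250 mm (x) by 140 mm (y), rim 26 mm high, floor and walls 6 mm; a cross wall halves it into two compartments of 116 x 128 mm. The far one (+x) holds a small round block, the near one is free. Origin: centre of underside, on the table; z up.
- tray_free (a point): Centre of the floor of the tray's free compartment, 6 mm above the table; axes as the tray's.
There are look-alikes about, which are no part of the job. What is shaped like the long_block but purple is not meant.

How it is judged:
By the outcome, as a careful person would: the job done as asked, in the order asked, and still so for the second after the job is handed in, with the robot touching nothing.
It also fails if it takes over 149 s, if anything falls off the work surface, if the arm or the gripper's body presses on something with over 40 N, if the wrist force passes 120 N, or if a joint passes its speed limit or range.

ROBOT

A 6-joint arm with a two-finger parallel gripper is mounted at the origin on the work surface. World frame = base frame: x ahead of the robot, y to its left, z up, the work surface at z = 0. Lengths are in m, angles in degrees, forces in N, time in s.
With the tool pointing down it reaches from about 0.3 to 0.85 m from the base axis. Payload 4.2 kg.
Tool frame: the origin (TCP) lies at the very end of the fingers, on their centre line; the grasp point (between the pads) lies 19 mm behind it (robot.pinch_z is the distance from the TCP to the grasp point, in m); x points along the fingers, y is the direction in which the jaws open and shut, and the axes are right-handed (so a half turn about x gives the same grasp; the last joint's range is limited). The gripper opens to 91 mm and grips with 3 to 60 N. Pads are 32 mm wide; open, the fingers measure 118 mm over their backs; the gripper's body (76 mm by 178 mm) begins 60 mm behind the grasp point.
Start: joints at [75.688, 18.312, 89.639, -0, 72.044, -1.146], TCP at [0.131, 0.56, 0.214] pointing down, gripper open.
Joint ranges: [-177.97, 177.97], [-48.28, 115.42], [12.27, 149.76], [-77.06, 257.06], [2.81, 150.46], [-146.56, 146.56]. Speed limits (degrees/s): [147.25, 147.25, 180, 180, 180, 180].

INTERFACE

Orientations are given as a 3x3 rotation matrix whose columns are the frame's x, y, z axes.
In Python, from bench import telemetry, snapshot, camera_info, robot gives the robot as it stands. The module is installed in compiled form; this text tells all that it offers.
- The arm moves only by the tool step_arm, never from a script. Its argument "series" is text: rows parted by semicolons, each of 7 numbers parted by spaces: the turn, a rotation vector about the tool's x, y, z in rad, then the shift along the tool's x, y, z in mm, then the closure in counts, from 0 (fully open) to 255 (shut). In form: wx wy wz dx dy dz gripper; .... A call has exactly 10 rows; each row shifts and turns the commanded pose from where the row before left it, along the tool's axes as they then stand; what a row does not reach is not made up. A row lasts 1/12 s, in which the tool goes at most 41.7 mm and 7.16 degrees, less where a joint would pass 70% of its speed; a pose out of reach is approached as far as the arm can. A call is refused whole if a number of a shift passes 41.7 or a number of a turn 0.125, either way. A call with a gripper value outside its range is refused whole. The fingers move at their own pace and stop on an object; "newtons" is the grip in N (left out, the last holds). Time passes only in rows, so rows that do not move let the fingers close, or fill a call up. It gives the time, the measured TCP pose, the force and the opening at its end, in the units of the state.
- telemetry.get_state(): the state, without advancing time (a new reading comes with each control period).
- snapshot(name): name is "side" or "top" or "wrist"; returns (picture, depth): 480x640x3 uint8, blue, green, red; 480x640 float32, m along the optical axis (not along the pixel's ray), 0 where there is no reading.
- camera_info(name): a dict with "vfov" (degrees; the focal length in pixels is half the picture's height over the tangent of half this angle, whatever the lens; pixels are square), "cx", "cy" (the principal point, pixels), "xyz" and "attitude" of the camera in the world. Camera axes: x right, y down, z forward; pixel columns grow to the right and rows downward; lengths in m; the calibration is good to about 2 mm. A picture is of the moment at which its call begins: read the wrist's pose just before it. camera_info takes no time and is no camera call; for the wrist camera it gives the pose at the moment of the call.
- robot.hand_in(): hands the job in, once; it reports no verdict.
The state is a dict: "time_s": time; "joint_positions": joint angles; "qd": joint speeds; "joint_torque": joint torques, N m; "tool_pos": TCP position; "orientation": TCP orientation; "force": force on the tool from outside, world axes, zero at the start; "moment": the same for the moment, N m; "width": finger opening in m.
Only numpy, scipy, OpenCV 4.12 (cv2) and the standard library are available. Lean on these libraries where they do the work, as an engineer would, in place of code of your own. Each camera call takes 0.05 s, during which the arm holds its last target.

## Working session

There is one attempt and no reset: what is moved stays moved. The work goes in short steps, Python scripts to look and compute and a tool call to move; the robot and the scene stay as the last step left them, time stands still between calls to the robot, and variables do not carry over. Pictures are saved under pics/ and viewed, and the job is handed in when it is done.

Besides the shell and the picture viewer there is one more tool, called after "Emit:" in YAML: its name, and indented under it one key for each argument. step_arm: Moves the arm, as the interface text tells. Its arguments: {"type":"object","properties":{"series":{"type":"string"},"newtons":{"type":"number"}},"required":["series"]}

```bash
mkdir -p pics
cat > h.py <<'E'
import numpy as np, cv2
from bench import telemetry, snapshot, camera_info, robot
def K(n):
    c=camera_info(n); f=240/np.tan(np.radians(c['vfov']/2)); return f,c['cx'],c['cy'],np.array(c['xyz']),np.array(c['attitude'])
def ray(n,u,v,z,k=None):
    f,cx,cy,p,R=k or K(n); d=R@np.array([(u-cx)/f,(v-cy)/f,1]); return p+d*(z-p[2])/d[2]
def cloud(n,D,k=None):
    f,cx,cy,p,R=k or K(n); v,u=np.mgrid[:480,:640]
    P=np.stack([(u-cx)/f*D,(v-cy)/f*D,D],-1); return P@R.T+p
E
python3 - <<'E'
from h import *
s=telemetry.get_state(); print(s)
for n in('side','top','wrist'):
    print(n,camera_info(n)); k=K(n); a,d=snapshot(n); cv2.imwrite(f'pics/{n}0.png',a); np.savez(f'{n}0.npz',a=a,d=d,f=k[0],cx=k[1],cy=k[2],p=k[3],R=k[4])
E
```

```text
{'time_s': 0.0, 'joint_positions': array([ 7.56866208e+01,  1.83523325e+01,  8.97058611e+01, -1.25625386e-03,
        7.20441974e+01, -1.14564643e+00]), 'qd': array([-0.03421042,  0.07253598,  0.00900455,  0.07505529, -0.01116121,
       -0.02988251]), 'joint_torque': array([-3.45642020e-04, -4.12478149e+01, -2.31969774e+01,  7.26699340e-02,
        4.58683167e-02, -1.80786601e-04]), 'tool_pos': array([0.1308655 , 0.55939334, 0.21311705]), 'orientation': array([[-4.21595572e-04,  2.27795567e-01,  9.73708890e-01],
       [-1.73674098e-03,  9.73707341e-01, -2.27795956e-01],
       [-9.99998403e-01, -1.78711790e-03, -1.48888075e-05]]), 'force': array([-0.42769182, -0.24459457, -0.67778617]), 'moment': array([ 0.03464797, -0.04463706, -0.0008725 ]), 'width': 0.09113600872722841}
side {'vfov': 49.14509988846366, 'cx': 331.06456282822705, 'cy': 234.29970230451505, 'xyz': array([0.44118693, 0.9496061 , 0.6293986 ]), 'attitude': array([[-0.99688311, -0.02070078,  0.07612842],
       [-0.0758778 ,  0.51579066, -0.85334785],
       [-0.02160136, -0.85646452, -0.51575373]])}
top {'vfov': 42.81014891117299, 'cx': 330.828051122465, 'cy': 231.35496941575025, 'xyz': array([0.34030376, 0.02022267, 1.33762079]), 'attitude': array([[ 0.00694454, -0.99194192,  0.12650295],
       [-0.99963495, -0.01018959, -0.02502291],
       [ 0.02611029, -0.126283  , -0.99165057]])}
wrist {'vfov': 70.93879019164133, 'cx': 318.09281914244144, 'cy': 235.49788563798737, 'xyz': array([0.06472928, 0.57425877, 0.38312025]), 'attitude': array([[ 0.22789123,  0.94471749,  0.23574236],
       [ 0.97368163, -0.22033634, -0.05827507],
       [-0.00311086,  0.24281838, -0.97006678]])}
```

View pics/top0.png

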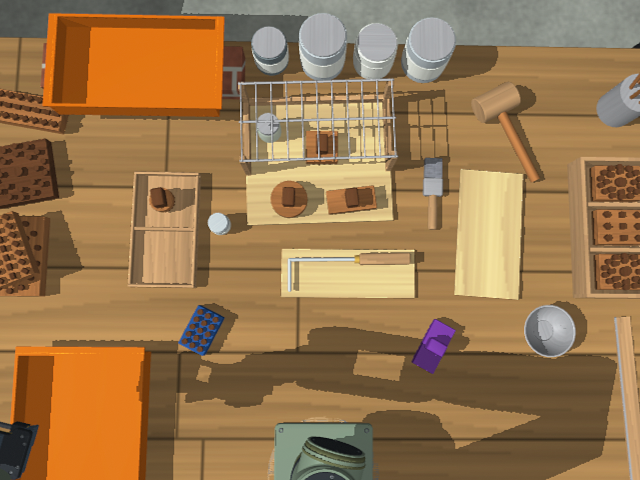

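View pics/side0.png

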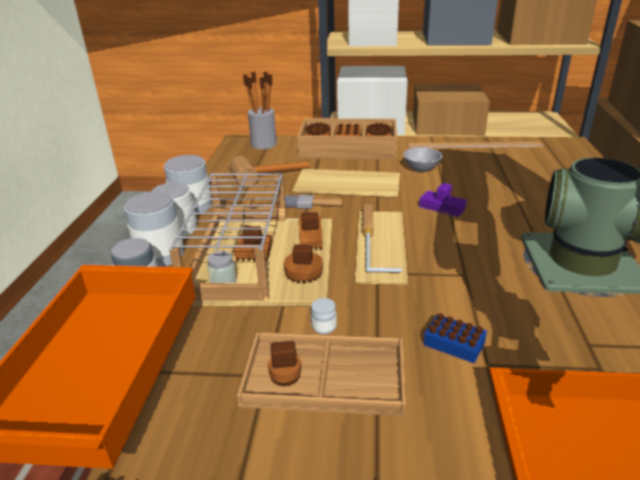

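View pics/wrist0.png

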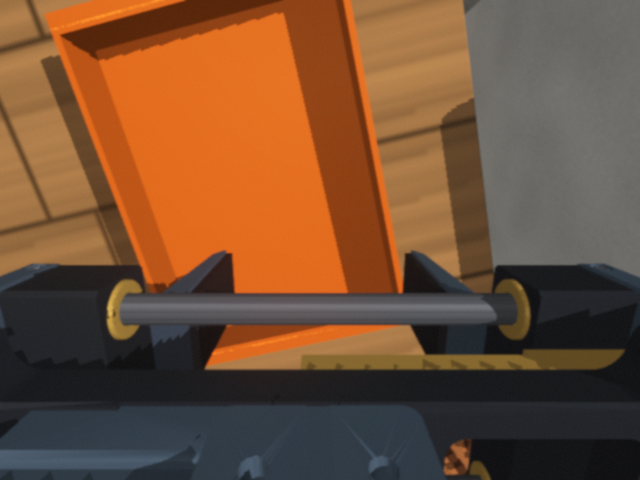

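The top view shows the stand (240–395, 80–225), the long brown block at (352,200), the round one at (289,198), the square one under the shelf at (321,146) and the jar at (267,124). The hook is at (350,260), the set-down board at (490,235) and the tray at (165,230). The long block has one look-alike, the purple one at (435,345); the brown one on the stand front at (352,200) is the one meant. Next, the heights and an enlarged crop.

Run:
```python
from h import *
def ld(n):
    z=np.load(f'{n}0.npz'); return z['a'],z['d'],(float(z['f']),float(z['cx']),float(z['cy']),z['p'],z['R'])
a,d,k=ld('top'); P=cloud('top',d,k)
cv2.imwrite('pics/topcrop.png',cv2.resize(a[75:305,230:430],None,fx=2.6,fy=2.6,interpolation=2))
def comps(m,name,mn=25):
    m=m.astype(np.uint8); n,l,s,c=cv2.connectedComponentsWithStats(m)
    for i in range(1,n):
        if s[i,4]>=mn:
            q=P[l==i]; r=cv2.minAreaRect((q[:,:2]*1000).astype(np.float32))
            print(name,np.round(c[i]),'n',s[i,4],'xyz mean',np.round(q.mean(0)*1000,1),'med',np.round(np.median(q[:,2])*1000,1),'rect',np.round(r[0],1),np.round(r[1],1),round(r[2],1))
z=P[...,2]; print('table',np.median(z[310:330,250:350]))
x,y=P[...,0],P[...,1]
roi=(x>.25)&(x<.8)&(y>-.5)&(y<.5)
comps(roi&(z>.066)&(z<.082),'74',20)
comps(roi&(z>.034)&(z<.046),'40',60)
comps(roi&(z>.006)&(z<.017),'12',300)
comps(roi&(z>.020)&(z<.031),'26',60)
comps(roi&(z>.115)&(z<.145),'shelf',60)
```

```text
table -0.0005331871415058531
74 [163.  97.] n 124 xyz mean [787.3 349.7  67.8] med 67.5 rect [786.2 349.9] [26.7 49.2] 1.7
74 [141.  97.] n 23 xyz mean [787.5 396.1  68.2] med 68.0 rect [787.6 397.2] [22.3 10.1] 23.5
74 [188.  99.] n 48 xyz mean [784.1 295.6  67.7] med 67.4 rect [784.2 297.9] [27.4 22.4] 25.0
74 [208.  96.] n 25 xyz mean [792.3 252.4  67.8] med 67.8 rect [791.6 252.1] [14.3 15.1] 3.4
74 [117.  99.] n 33 xyz mean [782.  445.3  67.7] med 67.0 rect [782.7 446.9] [13.5 21.4] 25.9
74 [134.  99.] n 24 xyz mean [781.8 409.9  68. ] med 67.5 rect [782.9 411.9] [11.7 24.5] 73.2
74 [198. 101.] n 25 xyz mean [779.8 274.4  68.6] med 68.5 rect [779.7 273.6] [19.2 13.3] 1.3
74 [107. 100.] n 22 xyz mean [779.2 467.   67. ] med 66.9 rect [779.2 468. ] [12.6 15.2] 26.7
74 [153. 113.] n 317 xyz mean [749.6 367.1  73.9] med 73.6 rect [749.4 365. ] [ 12.1 269.4] 2.1
74 [265. 116.] n 73 xyz mean [746.  130.3  75. ] med 75.0 rect [746.9 132.1] [26.  15.2] 89.7
74 [274. 117.] n 22 xyz mean [744.6 111.4  74.7] med 75.4 rect [745.8 110. ] [11.4 10.3] 2.9
74 [264. 128.] n 150 xyz mean [720.7 1
[... 3125 characters left out ...]
250.4] 89.5
26 [434. 187.] n 117 xyz mean [ 609. -240.   22.] med 21.7 rect [ 610.9 -237.4] [40.8 37.5] 84.6
26 [316. 264.] n 336 xyz mean [437.7  19.3  25.3] med 25.1 rect [418.2   1.4] [ 70.8 156.7] 3.2
26 [200. 330.] n 756 xyz mean [296.2 260.4  27.1] med 27.3 rect [295.2 261.3] [61.1 90.3] 63.2
26 [540. 317.] n 131 xyz mean [ 328.4 -463.5   24.6] med 24.1 rect [ 321.9 -458.6] [35.8 82.1] 36.3
26 [436. 335.] n 498 xyz mean [ 287.3 -238.5   27.2] med 27.4 rect [ 275.4 -236.6] [50.5 82.3] 61.4
26 [545. 348.] n 125 xyz mean [ 262.6 -470.2   24.4] med 23.9 rect [ 265.  -465.2] [67.2 21.3] 79.1
shelf [313. 127.] n 1998 xyz mean [706.9  26.4 131. ] med 131.3 rect [721.9  19.6] [167.9 320.3] 2.5
```

View pics/topcrop.png

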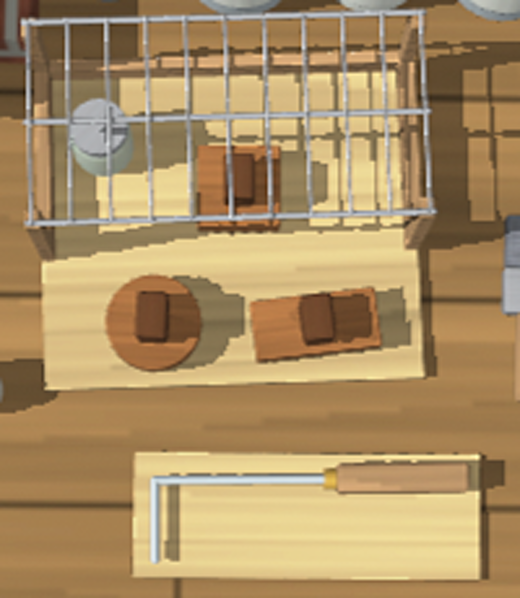

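The crop confirms it: the oblong brown block with its grip is at top-image (352,200), the round one at (289,198) and the wanted square one under the shelf at (321,146). The measured grip tops (73 mm) and base tops (39.4 mm) match the given 74 and 40 mm. Now a helper that gives move deltas in tool axes.

```bash
cat >> h.py <<'E'
def go(x,y,z,phi):
    s=telemetry.get_state(); R=np.array(s['orientation']); t=np.array(s['tool_pos'])*1000
    ph=np.degrees(np.arctan2(R[1,2],R[0,2])); d=(phi-ph+180)%360-180
    p=np.radians(phi); D=np.array([x,y,z])-t
    print('t',round(s['time_s'],2),'tcp',np.round(t,1),'phi',round(ph,2),'tilt',np.round(R[2,1:],4),'F',np.round(s['force'],1),'w',round(s['width']*1000,1),'j',np.round(s['joint_positions'],0))
    print(' turn wx',round(-np.radians(d),3),' then dx',round(-D[2],1),'dy',round(-np.sin(p)*D[0]+np.cos(p)*D[1],1),'dz',round(np.cos(p)*D[0]+np.sin(p)*D[1],1))
E
python3 -c "
from h import *
go(576.4,-55,150,7)"
```

```text
t 0.15 tcp [130.9 559.5 213.3] phi -13.17 tilt [-0.0013 -0.    ] F [0.3 0.9 0. ] w 91.3 j [76. 18. 90.  0. 72. -1.]
 turn wx -0.352  then dx 63.3 dy -664.2 dz 367.3
```

Emit:
step_arm:
  series: "-0.117 0 0 0 0 0 0; -0.117 0 0 0 0 0 0; -0.117 0 0 0 0 0 0; 0 0 0 0 -35 19 0; 0 0 0 0 -35 19 0; 0 0 0 0 -35 19 0; 0 0 0 0 -35 19 0; 0 0 0 0 -35 19 0; 0 0 0 0 -35 19 0; 0 0 0 0 -35 19 0"
  newtons: 30

```text
time_s: 0.98
tool_pos: [0.2931, 0.331, 0.2139]
orientation: [[0.0, -0.122, 0.993], [-0.0, 0.993, 0.122], [-1.0, -0.0, 0.0]]
force: [1.4, 0.6, -0.1]
width: 0.0913
```

```bash
python3 -c "
from h import *
go(576.4,-55,150,7)"
```

```text
t 0.98 tcp [293.1 331.  213.9] phi 6.98 tilt [-0.  0.] F [ 1.4  0.6 -0.1] w 91.3 j [ 47.   6. 106.  -0.  68. -50.]
 turn wx -0.0  then dx 63.9 dy -417.6 dz 234.1
```

Emit:
step_arm:
  series: "0 0 0 0 -35 19.5 0; 0 0 0 0 -35 19.5 0; 0 0 0 0 -35 19.5 0; 0 0 0 0 -35 19.5 0; 0 0 0 0 -35 19.5 0; 0 0 0 0 -35 19.5 0; 0 0 0 0 -35 19.5 0; 0 0 0 0 -35 19.5 0; 0 0 0 0 -35 19.5 0; 0 0 0 0 -35 19.5 0"

```text
time_s: 1.82
tool_pos: [0.5292, 0.007, 0.2138]
orientation: [[-0.0, -0.12, 0.993], [0.0, 0.993, 0.12], [-1.0, 0.0, -0.0]]
force: [-0.3, -0.3, 0.6]
width: 0.0914
```

Emit:
step_arm:
  series: "0 0 0 0 -34 19.5 0; 0 0 0 0 -33.6 19.5 0; 0 0 0 20 0 0 0; 0 0 0 20 0 0 0; 0 0 0 23 0 0 0; 0 0 0 0 0 0 0; 0 0 0 0 0 0 0; 0 0 0 0 0 0 0; 0 0 0 0 0 0 0; 0 0 0 0 0 0 0"

```text
time_s: 2.65
tool_pos: [0.5762, -0.0534, 0.1525]
orientation: [[0.003, -0.121, 0.993], [-0.0, 0.993, 0.121], [-1.0, -0.001, 0.003]]
force: [0.2, -0.7, -0.1]
width: 0.091
```

```bash
python3 -c "
from h import *
go(576.4,-55,44,7)
k=K('wrist');a,d=snapshot('wrist');cv2.imwrite('pics/w1.png',a);np.savez('w1.npz',a=a,d=d)
P=cloud('wrist',d,k)
for lo,hi in((.068,.08),(.034,.046)):
    m=((P[...,2]>lo)&(P[...,2]<hi)&(abs(P[...,0]-.576)<.06)&(abs(P[...,1]+.055)<.075)&(a[...,2]>a[...,0]*1.5)).astype(np.uint8)
    q=P[m>0]; print(len(q),cv2.minAreaRect((q[:,:2]*1000).astype(np.float32)),q.mean(0))
"
```

```text
t 2.65 tcp [576.2 -53.4 152.5] phi 6.97 tilt [-0.0007  0.0029] F [ 0.2 -0.7 -0.1] w 91.0 j [  -6.   21.   95.    0.   64. -103.]
 turn wx -0.001  then dx 108.5 dy -1.6 dz -0.0
1545 ((576.8829345703125, -56.60307693481445), (37.23470687866211, 25.506488800048828), 7.455356121063232) [ 0.57610251 -0.05646248  0.07252986]
5250 ((577.3885498046875, -56.21575164794922), (50.398075103759766, 105.21294403076172), 7.7155680656433105) [ 0.57493072 -0.0564239   0.03895432]
```

View pics/w1.png

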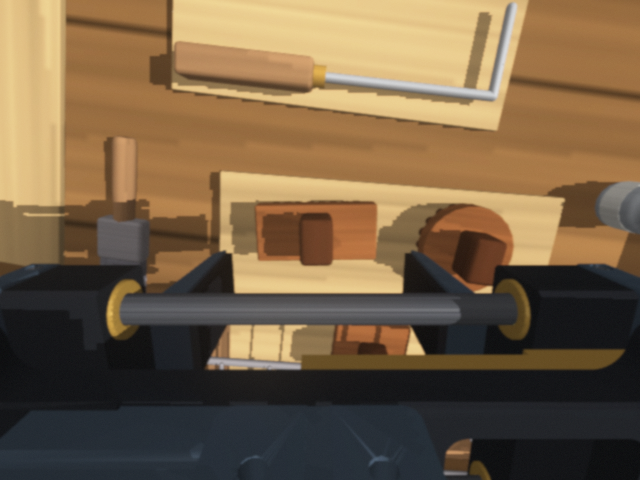

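The wrist view shows the long block at (316,235) between the open fingers and the round one at (468,250). The two cameras agree to about 1.5 mm: centre (576.8, -56.2), yaw 7.6°. Descending.

Emit:
step_arm:
  series: "-0.011 0 0 20 -2.7 0.5 0; 0 0 0 22 0 0 0; 0 0 0 22 0 0 0; 0 0 0 22 0 0 0; 0 0 0 15 0 0 0; 0 0 0 6 0 0 0; 0 0 0 0 0 0 0; 0 0 0 0 0 0 255; 0 0 0 0 0 0 255; 0 0 0 0 0 0 255"
  newtons: 30

```text
time_s: 3.53
tool_pos: [0.5772, -0.0562, 0.0453]
orientation: [[0.003, -0.132, 0.991], [-0.0, 0.991, 0.132], [-1.0, -0.001, 0.003]]
force: [-0.3, -0.1, -0.6]
width: 0.0742
```

Emit:
step_arm:
  series: "0 0 0 0 0 0 255; 0 0 0 0 0 0 255; 0 0 0 0 0 0 255; 0 0 0 0 0 0 255; 0 0 0 0 0 0 255; 0 0 0 0 0 0 255; 0 0 0 0 0 0 255; 0 0 0 0 0 0 255; 0 0 0 0 0 0 255; 0 0 0 0 0 0 255"

```text
time_s: 4.37
tool_pos: [0.5762, -0.056, 0.0439]
orientation: [[-0.0, -0.132, 0.991], [0.0, 0.991, 0.132], [-1.0, 0.0, -0.0]]
force: [0.7, -0.3, -0.3]
width: 0.0261
```

```bash
python3 -c "
from h import *
go(576.4,-55,44,7.6)"
```

```text
t 4.37 tcp [576.2 -56.   43.9] phi 7.57 tilt [ 0.0002 -0.    ] F [ 0.7 -0.3 -0.3] w 26.1 j [  -7.   28.  102.    0.   50. -104.]
 turn wx -0.0  then dx -0.1 dy 1.0 dz 0.3
```

Emit:
step_arm:
  series: "0 0 0 -10 0 0 255; 0 0 0 -30 0 0 255; 0.1 0 0 -30 0 0 255; 0.1 0 0 0 0 0 255; 0 0 0 0 -30 1.5 255; 0 0 0 0 -38 1.5 255; 0 0 0 0 -40 1.5 255; 0 0 0 0 -40 1.5 255; 0 0 0 0 -40 2 255; 0 0 0 0 -40 2 255"

```text
time_s: 5.2
tool_pos: [0.5702, -0.286, 0.1145]
orientation: [[0.0, 0.068, 0.998], [0.0, 0.998, -0.068], [-1.0, 0.0, 0.0]]
force: [1.9, 0.6, -1.1]
width: 0.026
```

Emit:
step_arm:
  series: "0 0 0 0 -40 1.5 255; 0 0 0 0 -30 1 255; 0 0 0 0 -10 0.5 255; 0 0 0 0 0 0 255; 0 0 0 20 0 0 255; 0 0 0 20 0 0 255; 0 0 0 15 0 0 255; 0 0 0 5 0 0 255; 0 0 0 0 0 0 255; 0 0 0 0 0 0 255"

```text
time_s: 6.03
tool_pos: [0.5689, -0.3633, 0.0545]
orientation: [[0.0, 0.067, 0.998], [0.0, 0.998, -0.067], [-1.0, 0.0, 0.0]]
force: [0.2, -0.7, -0.6]
width: 0.0258
```

```bash
python3 -c "
from h import *
go(568.7,-364.1,44.4,-3.9)"
```

```text
t 6.03 tcp [ 568.9 -363.3   54.5] phi -3.82 tilt [0.0002 0.0004] F [ 0.2 -0.7 -0.6] w 25.8 j [ -34.   34.   87.    0.   58. -120.]
 turn wx 0.001  then dx 10.1 dy -0.8 dz -0.1
```

Emit:
step_arm:
  series: "0 0 0 5 0 0 255; 0 0 0 3 0 0 255; 0 0 0 2 0 0 255; 0 0 0 0 0 0 255; 0 0 0 0 0 0 255; 0 0 0 0 0 0 0; 0 0 0 0 0 0 0; 0 0 0 0 0 0 0; 0 0 0 0 0 0 0; 0 0 0 0 0 0 0"

```text
time_s: 6.87
tool_pos: [0.5684, -0.3643, 0.0441]
orientation: [[0.0, 0.068, 0.998], [-0.0, 0.998, -0.068], [-1.0, -0.0, 0.0]]
force: [-0.4, -0.2, -0.5]
width: 0.0566
```

```bash
python3 -c "
from h import *
go(576.3,79,115,1)"
```

```text
t 6.87 tcp [ 568.4 -364.3   44.1] phi -3.89 tilt [-0.0001  0.0003] F [-0.4 -0.2 -0.5] w 56.6 j [ -34.   35.   88.    0.   57. -120.]
 turn wx -0.085  then dx -70.9 dy 443.1 dz 15.6
```

Emit:
step_arm:
  series: "0 0 0 -10 0 0 0; 0 0 0 -30 0 0 0; -0.085 0 0 -31 0 0 0; 0 0 0 0 30 1 0; 0 0 0 0 38 1.3 0; 0 0 0 0 40 1.4 0; 0 0 0 0 40 1.4 0; 0 0 0 0 40 1.4 0; 0 0 0 0 40 1.4 0; 0 0 0 0 40 1.4 0"

```text
time_s: 7.7
tool_pos: [0.573, -0.0944, 0.116]
orientation: [[0.001, -0.017, 1.0], [-0.0, 1.0, 0.017], [-1.0, -0.0, 0.001]]
force: [0.6, -0.9, 0.7]
width: 0.0916
```

Emit:
step_arm:
  series: "0 0 0 0 40 1.4 0; 0 0 0 0 40 1.4 0; 0 0 0 0 40 1.4 0; 0 0 0 0 35 1.4 0; 0 0 0 0 20 0.7 0; 0 0 0 0 0 0 0; 0 0 0 0 0 0 0; 0 0 0 0 0 0 0; 0 0 0 0 0 0 0; 0 0 0 0 0 0 0"

```text
time_s: 8.53
tool_pos: [0.5764, 0.0776, 0.1151]
orientation: [[0.0, -0.015, 1.0], [-0.0, 1.0, 0.015], [-1.0, -0.0, 0.0]]
force: [0.1, 0.4, -0.5]
width: 0.0912
```

```bash
python3 -c "
from h import *
k=K('wrist');a,d=snapshot('wrist');cv2.imwrite('pics/w2.png',a)
P=cloud('wrist',d,k)
for lo,hi in((.068,.08),(.034,.046)):
    m=((P[...,2]>lo)&(P[...,2]<hi)&(abs(P[...,0]-.576)<.06)&(abs(P[...,1]-.079)<.075)&(a[...,2]>a[...,0]*1.5)).astype(np.uint8)
    q=P[m>0]; print(len(q),cv2.minAreaRect((q[:,:2]*1000).astype(np.float32)),q.mean(0))
go(576.3,79,44.4,1)
"
```

```text
2054 ((577.12109375, 78.30804443359375), (26.050094604492188, 37.92919158935547), 87.91654968261719) [0.57580041 0.07831651 0.07254514]
5939 ((577.0847778320312, 78.33070373535156), (78.97832489013672, 78.63809967041016), 35.40886688232422) [0.57237003 0.07809132 0.03902499]
t 8.58 tcp [576.4  77.7 115. ] phi 0.88 tilt [-0.  0.] F [ 0.2  0.2 -0.6] w 91.1 j [  7.  23.  97.  -0.  60. -84.]
 turn wx -0.002  then dx 70.6 dy 1.3 dz -0.0
```

View pics/w2.png

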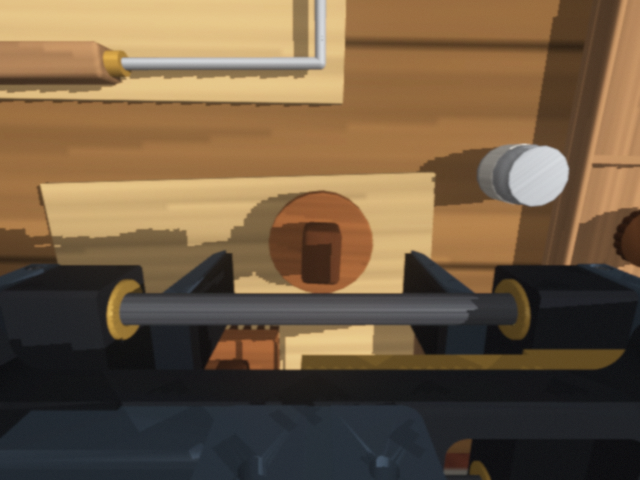

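The wrist view shows the round block at (321,245), centred between the fingers. Both cameras agree on (577, 78.3), yaw about 0°.

Emit:
step_arm:
  series: "0.01 0 0 20 0.5 0.5 0; 0 0 0 25 0 0 0; 0 0 0 18 0 0 0; 0 0 0 7.6 0 0 0; 0 0 0 0 0 0 0; 0 0 0 0 0 0 255; 0 0 0 0 0 0 255; 0 0 0 0 0 0 255; 0 0 0 0 0 0 255; 0 0 0 0 0 0 255"
  newtons: 30

```text
time_s: 9.42
tool_pos: [0.5773, 0.0795, 0.0452]
orientation: [[0.002, -0.007, 1.0], [0.0, 1.0, 0.007], [-1.0, 0.0, 0.002]]
force: [0.4, 0.1, 0.5]
width: 0.0605
```

Emit:
step_arm:
  series: "0 0 0 0 0 0 255; 0 0 0 0 0 0 255; 0 0 0 0 0 0 255; 0 0 0 0 0 0 255; 0 0 0 0 0 0 255; 0 0 0 0 0 0 255; 0 0 0 0 0 0 255; 0 0 0 0 0 0 255; 0 0 0 0 0 0 255; 0 0 0 0 0 0 255"

```text
time_s: 10.25
tool_pos: [0.5768, 0.0795, 0.0443]
orientation: [[-0.0, -0.007, 1.0], [0.0, 1.0, 0.007], [-1.0, 0.0, -0.0]]
force: [-0.1, -0.0, -0.1]
width: 0.0259
```

```bash
python3 -c "
from h import *
go(448.9,-355.9,114.4,-3.9)"
```

```text
t 10.25 tcp [576.8  79.5  44.3] phi 0.41 tilt [ 0.0001 -0.    ] F [-0.1 -0.  -0.1] w 25.9 j [  7.  28. 102.   0.  51. -84.]
 turn wx 0.075  then dx -70.1 dy -443.1 dz -98.0
```

Emit:
step_arm:
  series: "0 0 0 -10 0 0 255; 0 0 0 -30 0 0 255; 0.075 0 0 -30 0 0 255; 0 0 0 0 -30 -6.6 255; 0 0 0 0 -37 -8.2 255; 0 0 0 0 -39 -8.6 255; 0 0 0 0 -39 -8.6 255; 0 0 0 0 -39 -8.6 255; 0 0 0 0 -39 -8.6 255; 0 0 0 0 -39 -8.6 255"

```text
time_s: 11.08
tool_pos: [0.5005, -0.1796, 0.115]
orientation: [[0.0, 0.067, 0.998], [0.0, 0.998, -0.067], [-1.0, 0.0, 0.0]]
force: [1.5, -0.5, -2.5]
width: 0.0258
```

Emit:
step_arm:
  series: "0 0 0 0 -39 -8.6 255; 0 0 0 0 -39 -8.6 255; 0 0 0 0 -39 -8.6 255; 0 0 0 0 -36 -8 255; 0 0 0 0 -20 -4.4 255; 0 0 0 0 -8 -1.8 255; 0 0 0 20 0 0 255; 0 0 0 20 0 0 255; 0 0 0 15 0 0 255; 0 0 0 5 0 0 255"

```text
time_s: 11.92
tool_pos: [0.448, -0.3541, 0.0523]
orientation: [[-0.004, 0.068, 0.998], [0.004, 0.998, -0.068], [-1.0, 0.003, -0.004]]
force: [-0.1, 0.6, -1.5]
width: 0.0258
```

```bash
python3 -c "
from h import *
go(448.9,-355.9,44.3,-3.9)"
```

```text
t 11.92 tcp [ 448.  -354.1   52.3] phi -3.87 tilt [ 0.0034 -0.0039] F [-0.1  0.6 -1.5] w 25.8 j [ -39.   27.  102.    0.   51. -126.]
 turn wx 0.001  then dx 8.0 dy -1.8 dz 1.1
```

Emit:
step_arm:
  series: "0 0 0 0 0 0 255; 0 0 0 5 0 0 255; 0 0 0 3 0 0 255; 0 0 0 2 0 0 255; 0 0 0 0 0 0 255; 0 0 0 0 0 0 0; 0 0 0 0 0 0 0; 0 0 0 0 0 0 0; 0 0 0 0 0 0 0; 0 0 0 0 0 0 0"

```text
time_s: 12.75
tool_pos: [0.4494, -0.356, 0.0446]
orientation: [[0.0, 0.068, 0.998], [-0.0, 0.998, -0.068], [-1.0, -0.0, 0.0]]
force: [0.5, 0.7, -0.3]
width: 0.0562
```

```bash
python3 -c "
from h import *
go(448.9,-355.9,44.3,-3.9)
z=np.load('top0.npz');a,d=z['a'],z['d'];k=(float(z['f']),float(z['cx']),float(z['cy']),z['p'],z['R']);P=cloud('top',d,k)
m=(P[...,2]>.030)&(P[...,2]<.042)&(abs(P[...,0]-.45)<.03)&(P[...,1]<-.06)&(P[...,1]>-.2); q=P[m]; print(np.percentile(q,[1,50,99],axis=0))
m=(P[...,2]>.018)&(P[...,2]<.034)&(P[...,0]<.47)&(P[...,0]>.36)&(P[...,1]>-.06)&(P[...,1]<.12); q=P[m]; print(np.percentile(q,[1,50,99],axis=0))
r=q[(q[:,0]>.44)&(q[:,1]<.05)]; print('rod fit',np.polyfit(r[:,1],r[:,0],1)); f=q[(q[:,0]<.43)]; print('foot',f.mean(0),np.polyfit(f[:,0],f[:,1],1))
"
```

```text
t 12.75 tcp [ 449.4 -356.    44.6] phi -3.89 tilt [-0.0002  0.0005] F [ 0.5  0.7 -0.3] w 56.2 j [ -40.   27.  103.    0.   50. -126.]
 turn wx 0.0  then dx 0.3 dy 0.1 dz -0.5
[[ 0.43896552 -0.18058151  0.03018902]
 [ 0.44993782 -0.12663874  0.03517468]
 [ 0.4614224  -0.06924336  0.04078976]]
[[ 0.38065998 -0.05848836  0.01874246]
 [ 0.4457065   0.04427775  0.02471369]
 [ 0.45085096  0.07854358  0.03084251]]
rod fit [-0.02190037  0.44752787]
foot [0.40361144 0.075733   0.02494839] [0.00995415 0.07171539]
```

Emit:
step_arm:
  series: "0 0 0 -10 0 0 0; 0 0 0 -30 0 0 0; 0.124 0 0 -30 0 0 0; 0.124 0 0 0 0 0 0; 0.124 0 0 0 0 0 0; 0.124 0 0 0 0 0 0; 0.124 0 0 0 0 0 0; 0.124 0 0 0 0 0 0; 0.124 0 0 0 0 0 0; 0.124 0 0 0 0 0 0"

```text
time_s: 13.58
tool_pos: [0.4493, -0.356, 0.1152]
orientation: [[0.001, 0.875, 0.484], [-0.001, 0.484, -0.875], [-1.0, 0.0, 0.001]]
force: [-0.2, -0.1, 0.7]
width: 0.0911
```

Emit:
step_arm:
  series: "0.124 0 0 0 0 0 0; 0.124 0 0 0 0 0 0; 0.124 0 0 0 0 0 0; 0.124 0 0 0 0 0 0; 0 0 0 0 0.7 -38 0; 0 0 0 0 0.7 -40 0; 0 0 0 0 0.7 -40 0; 0 0 0 0 0.7 -40 0; 0 0 0 0 0.7 -40 0; 0 0 0 0 1 -38 0"

```text
time_s: 14.42
tool_pos: [0.4499, -0.1181, 0.1152]
orientation: [[0.001, 1.0, 0.014], [-0.0, 0.014, -1.0], [-1.0, 0.001, 0.0]]
force: [0.6, 1.4, -0.4]
width: 0.0915
```

```bash
python3 -c "
from h import *
go(450.2,-117,60,-89.1)"
```

```text
t 14.42 tcp [ 449.9 -118.1  115.2] phi -89.17 tilt [0.0011 0.0001] F [ 0.6  1.4 -0.4] w 91.5 j [-16.  14. 112.   0.  54. -17.]
 turn wx -0.001  then dx 55.2 dy 0.3 dz -1.1
```

```bash
python3 -c "
from h import *
k=K('wrist');a,d=snapshot('wrist');cv2.imwrite('pics/w3.png',a)
P=cloud('wrist',d,k)
m=(P[...,2]>.031)&(P[...,2]<.042)&(abs(P[...,0]-.45)<.03)&(P[...,1]<-.06)&(P[...,1]>-.2); q=P[m]; print(len(q),cv2.minAreaRect((q[:,:2]*1000).astype(np.float32)),q.mean(0))
a,d=snapshot('top');cv2.imwrite('pics/top3.png',a)
go(450.2,-117,60,-89.1)"
```

```text
3311 ((450.4566650390625, -116.79827880859375), (23.823179244995117, 89.27991485595703), 1.4850702285766602) [ 0.45069791 -0.11617045  0.03483762]
t 14.52 tcp [ 449.5 -115.5  115.1] phi -88.82 tilt [-0.0002 -0.0016] F [ 0.1 -0.2 -0.7] w 91.3 j [-16.  14. 112.   0.  54. -17.]
 turn wx 0.005  then dx 55.1 dy 0.7 dz 1.5
```

View pics/w3.png

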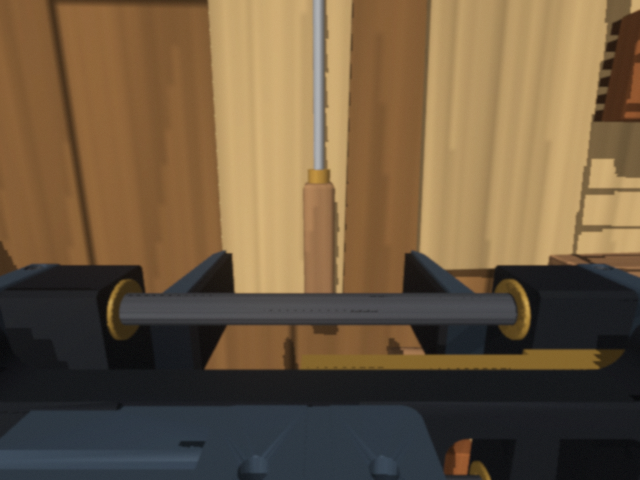

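View pics/top3.png

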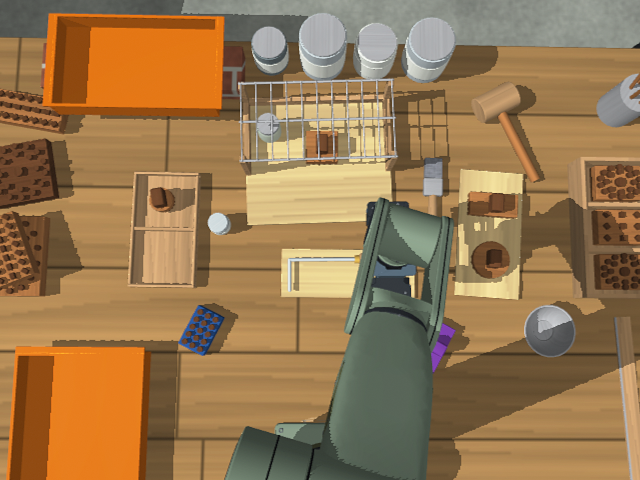

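The top view shows both blocks upright on the set-down board, the long one at (492,205) and the round one at (491,260). The wrist view shows the hook handle at (318,250), centred and parallel to the fingers. Descending to grip it.

Emit:
step_arm:
  series: "0 0 0 25 0.8 1 0; 0 0 0 30 0 0 0; 0 0 0 25 0 0 0; 0 0 0 15 0 0 0; 0 0 0 6 0 0 0; 0 0 0 2.5 0 0 0; 0 0 0 0 0 0 0; 0 0 0 0 0 0 255; 0 0 0 0 0 0 255; 0 0 0 0 0 0 255"
  newtons: 45

```text
time_s: 15.35
tool_pos: [0.4517, -0.1211, 0.0118]
orientation: [[0.002, 1.0, 0.015], [-0.001, 0.015, -1.0], [-1.0, 0.002, 0.001]]
force: [0.5, -0.8, 0.3]
width: 0.0742
```

Emit:
step_arm:
  series: "0 0 0 0 0 0 255; 0 0 0 0 0 0 255; 0 0 0 0 0 0 255; 0 0 0 0 0 0 255; 0 0 0 0 0 0 255; 0 0 0 0 0 0 255; 0 0 0 0 0 0 255; 0 0 0 0 0 0 255; 0 0 0 0 0 0 255; 0 0 0 0 0 0 255"

```text
time_s: 16.18
tool_pos: [0.451, -0.1208, 0.0108]
orientation: [[-0.0, 1.0, 0.015], [0.0, 0.015, -1.0], [-1.0, -0.0, -0.0]]
force: [-0.6, -0.4, -0.2]
width: 0.0235
```

```bash
python3 -c "
from h import *
go(450.2,-117,11.5,-89.1)"
```

```text
t 16.18 tcp [ 451.  -120.8   10.8] phi -89.14 tilt [-0.0001 -0.0001] F [-0.6 -0.4 -0.2] w 23.5 j [-16.  22. 119.   0.  39. -17.]
 turn wx -0.001  then dx -0.7 dy -0.7 dz -3.8
```

Emit:
step_arm:
  series: "0 0 0 -5 0 0 255; 0 0 0 -20 0 0 255; 0 0 0 -25 -10 0 255; 0 0 0 0 -16 0 255; 0 0 0 0 -10 0 255; 0.06 0 0 0 0 0 255; 0.11 0 0 0 0 0 255; 0.11 0 0 0 0 0 255; 0.11 0 0 0 0 0 255; 0.11 0 0 0 0 0 255"

```text
time_s: 17.02
tool_pos: [0.4141, -0.1212, 0.0603]
orientation: [[-0.002, 0.882, -0.471], [0.001, -0.471, -0.882], [-1.0, -0.002, 0.0]]
force: [-0.6, 0.4, -0.8]
width: 0.0237
```

Emit:
step_arm:
  series: "0.11 0 0 0 0 0 255; 0.11 0 0 0 0 0 255; 0.11 0 0 0 0 0 255; 0.11 0 0 0 0 0 255; 0.11 0 0 0 0 0 255; 0.11 0 0 0 0 0 255; 0.11 0 0 0 0 0 255; 0.11 0 0 0 0 0 255; 0.11 0 0 0 0 0 255; 0.052 0 0 0 0 0 255"

```text
time_s: 17.85
tool_pos: [0.4141, -0.1212, 0.0602]
orientation: [[-0.002, 0.039, -0.999], [0.001, -0.999, -0.039], [-1.0, -0.001, 0.002]]
force: [-0.4, -0.9, -1.4]
width: 0.024
```

```bash
python3 -c "
from h import *
go(414.5,-114.9,60,-177.5)
a,d=snapshot('top');cv2.imwrite('pics/top4.png',a)
P=cloud('top',d)
z=P[...,2]
m=(z>.05)&(z<.09)&(P[...,0]>.5)&(P[...,0]<.63)&(abs(P[...,1]+.1)<.12); q=P[m]; print(np.percentile(q,[1,50,99],axis=0))
f=q[(q[:,0]>.595)]; print('foot',f.mean(0), np.percentile(f,[2,98],axis=0)); r=q[q[:,0]<.585]; print('rod',np.polyfit(r[:,0],r[:,1],1),r.mean(0))
"
```

```text
t 17.85 tcp [ 414.1 -121.2   60.2] phi -177.76 tilt [-0.0008  0.0017] F [-0.4 -0.9 -1.4] w 24.0 j [-18.  15. 120.   0.  45.  70.]
 turn wx -0.005  then dx 0.2 dy -6.2 dz -0.7
[[ 0.51819446 -0.11865074  0.06755481]
 [ 0.59789018 -0.11209653  0.07379018]
 [ 0.61443363 -0.04681394  0.0803166 ]]
foot [ 0.60805502 -0.08491726  0.07381128] [[ 0.59787236 -0.11703182  0.06851814]
 [ 0.61442972 -0.04682001  0.07942217]]
rod [ 0.03322528 -0.1332771 ] [ 0.55044111 -0.11498855  0.07425302]
```

View pics/top4.png

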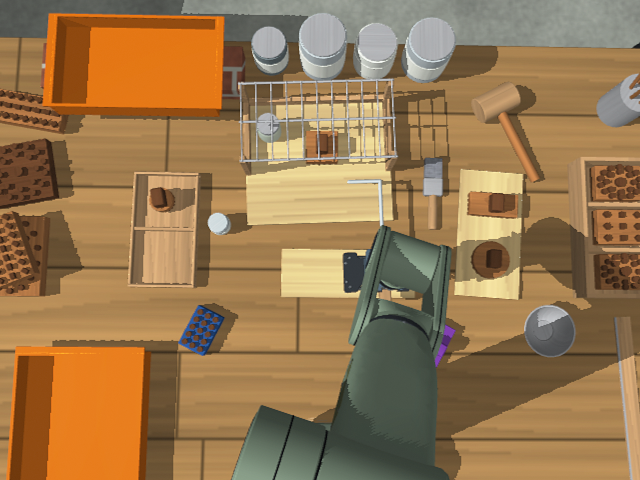

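The top view shows the hook level, with its foot at (365,182) pointing left in front of the bay and the rod at (381,205). At this y the foot tip clears the square block by about 14 mm and the rod clears the right cheek by about 16 mm. Lowering and going in.

Emit:
step_arm:
  series: "0 0 0 20 0 0 255; 0 0 0 15 0 0 255; 0 0 0 6 0 0 255; 0 0 0 1 0 0 255; 0 0 0 0 0 -10 255; 0 0 0 0 0 -15 255; 0 0 0 0 0 -15 255; 0 0 0 0 0 -15 255; 0 0 0 0 0 -5 255; 0 0 0 0 0 0 255"

```text
time_s: 18.73
tool_pos: [0.4773, -0.119, 0.0195]
orientation: [[0.003, 0.045, -0.999], [-0.001, -0.999, -0.045], [-1.0, 0.001, -0.003]]
force: [-0.2, 0.2, -0.5]
width: 0.0245
```

```bash
python3 -c "
from h import *
go(414.5,-114.9,18,-177.5)
a,d=snapshot('top');cv2.imwrite('pics/top5.png',cv2.resize(a[75:305,230:430],None,fx=2.6,fy=2.6,interpolation=2))
P=cloud('top',d)
z=P[...,2]
m=(z>.022)&(z<.037)&(P[...,0]>.53)&(P[...,0]<.75)&(P[...,1]>-.14)&(P[...,1]<-.028); q=P[m]; print(np.percentile(q,[1,50,99],axis=0))
"
```

```text
t 18.73 tcp [ 477.3 -119.    19.5] phi -177.44 tilt [ 0.0008 -0.0029] F [-0.2  0.2 -0.5] w 24.5 j [-15.  23. 115.   0.  41.  72.]
 turn wx 0.001  then dx 1.5 dy -6.8 dz 62.6
[[ 0.59608748 -0.13597454  0.02303576]
 [ 0.64801367 -0.11224383  0.03285944]
 [ 0.73590928 -0.04638955  0.03692053]]
```

View pics/top5.png

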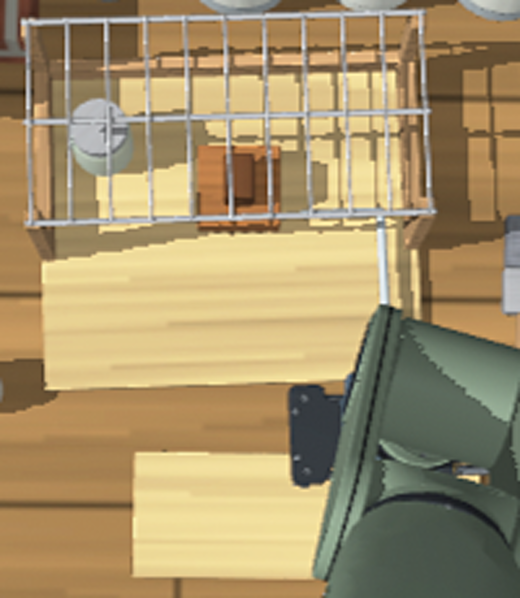

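Emit:
step_arm:
  series: "0 0 0 1 0 -6 255; 0 0 0 0 0 -12 255; 0 0 0 0 0 -15 255; 0 0 0 0 0 -15 255; 0 0 0 0 0 -15 255; 0 0 0 0 0 -9 255; 0 0 0 0 0 -3 255; 0 0 0 0 0 0 255; 0 0 0 0 0 0 255; 0 0 0 0 0 0 255"

```text
time_s: 19.62
tool_pos: [0.5486, -0.1154, 0.0177]
orientation: [[-0.002, 0.044, -0.999], [0.0, -0.999, -0.044], [-1.0, -0.0, 0.001]]
force: [0.2, -0.5, -0.2]
width: 0.0235
```

```bash
python3 -c "
from h import *
go(552,-116,18,-177.5)
a,d=snapshot('top');cv2.imwrite('pics/top6.png',cv2.resize(a[75:305,230:430],None,fx=2.6,fy=2.6,interpolation=2))
a,d=snapshot('side');cv2.imwrite('pics/side6.png',cv2.resize(a[160:320,150:350],None,fx=3,fy=3,interpolation=2))
"
```

```text
t 19.62 tcp [ 548.6 -115.4   17.7] phi -177.5 tilt [-0.0004  0.0015] F [ 0.2 -0.5 -0.2] w 23.5 j [-13.  28. 106.   0.  46.  74.]
 turn wx 0.0  then dx -0.3 dy 0.8 dz -3.3
```

View pics/top6.png

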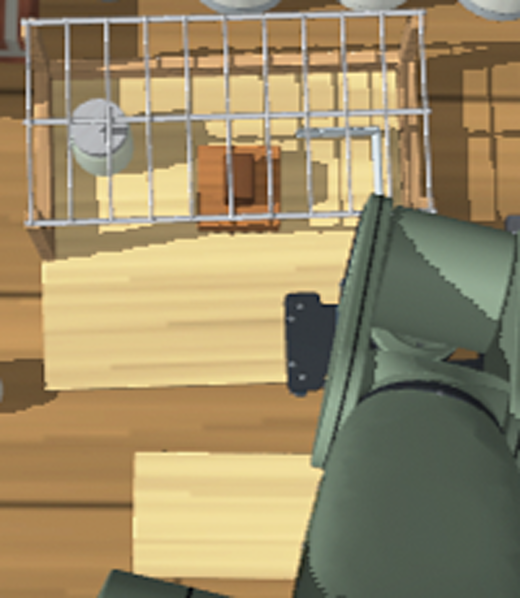

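View pics/side6.png

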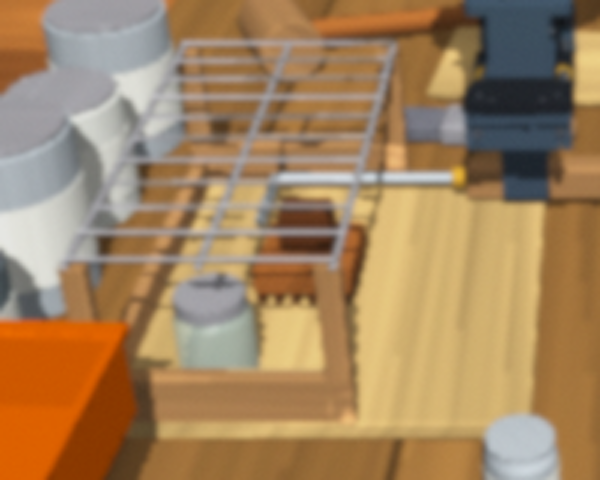

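```bash
python3 -c "
from h import *
for n,u,v,z in(('foot back edge',350,230*0+75+127/2.6,.03),('foot front edge',350,75+137/2.6,.026),('tip',230+298/2.6,75+132/2.6,.03),('rod',230+380/2.6,75+160/2.6,.03),('block back R',230+280/2.6,75+146/2.6,.04),('block back L',230+197/2.6,75+146/2.6,.04),('block front R',230+281/2.6,75+214/2.6,.04)):
    print(n,np.round(ray('top',u,v,z)*1000,1))
"
```

```text
foot back edge [746.5 -53.4  30. ]
foot front edge [739.  -53.6  26. ]
tip [742.  -41.5  30. ]
rod [ 718.6 -111.1   30. ]
block back R [726.5 -26.   40. ]
block back L [725.5  43.7  40. ]
block front R [668.1 -27.1  40. ]
```

The top view shows the foot at crop (300–380, 131), which is about x 743 mm; the square's back edge is at 726 mm, so the gap is about 12 mm. I slide the hook left 72 mm so that the foot lies behind the block.

Emit:
step_arm:
  series: "0 0 0 0 -6 0 255; 0 0 0 0 -12 0 255; 0 0 0 0 -14 0 255; 0 0 0 0 -14 0 255; 0 0 0 0 -12 0 255; 0 0 0 0 -9 0 255; 0 0 0 0 -4 0 255; 0 0 0 0 -1 0 255; 0 0 0 0 0 0 255; 0 0 0 0 0 0 255"

```text
time_s: 20.55
tool_pos: [0.5468, -0.0438, 0.0179]
orientation: [[0.0, 0.044, -0.999], [-0.0, -0.999, -0.044], [-1.0, 0.0, -0.0]]
force: [-0.2, 0.3, -0.9]
width: 0.0237
```

```bash
python3 -c "
from h import *
go(552,-116,18,-177.5)
a,d=snapshot('top');cv2.imwrite('pics/top7.png',cv2.resize(a[75:305,230:430],None,fx=2.6,fy=2.6,interpolation=2))
"
```

```text
t 20.55 tcp [546.8 -43.8  17.9] phi -177.49 tilt [ 0.0001 -0.0002] F [-0.2  0.3 -0.9] w 23.7 j [ -6.  27. 108.  -0.  45.  82.]
 turn wx 0.0  then dx -0.1 dy 72.4 dz -2.0
```

View pics/top7.png

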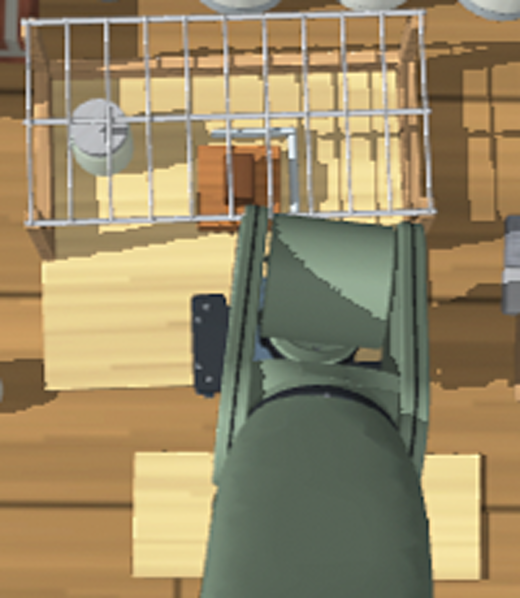

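The crop shows the foot behind the square block at (212–297, 131) with the rod clear on its right side at (294,170). Drawing out now, gently.

Emit:
step_arm:
  series: "0 0 0 0 0 4 255; 0 0 0 0 0 4 255; 0 0 0 0 0 4 255; 0 0 0 0 0 4 255; 0 0 0 0 0 6 255; 0 0 0 0 0 8 255; 0 0 0 0 0 8 255; 0 0 0 0 0 8 255; 0 0 0 0 0 8 255; 0 0 0 0 0 8 255"

```text
time_s: 21.43
tool_pos: [0.4839, -0.0463, 0.0179]
orientation: [[0.0, 0.044, -0.999], [0.0, -0.999, -0.044], [-1.0, -0.0, -0.0]]
force: [1.6, 0.7, -0.4]
width: 0.0241
```

Emit:
step_arm:
  series: "0 0 0 0 0 8 255; 0 0 0 0 0 8 255; 0 0 0 0 0 8 255; 0 0 0 0 0 8 255; 0 0 0 0 0 8 255; 0 0 0 0 0 8 255; 0 0 0 0 0 6 255; 0 0 0 0 0 4 255; 0 0 0 0 0 2 255; 0 0 0 0 0 0 255"

```text
time_s: 22.27
tool_pos: [0.424, -0.0489, 0.0178]
orientation: [[-0.001, 0.044, -0.999], [0.0, -0.999, -0.044], [-1.0, -0.0, 0.001]]
force: [0.2, -0.2, -0.5]
width: 0.0239
```

```bash
python3 -c "
from h import *
go(552,-116,18,-177.5)
a,d=snapshot('top');cv2.imwrite('pics/top8.png',cv2.resize(a[75:305,230:430],None,fx=2.6,fy=2.6,interpolation=2))
a,d=snapshot('side');cv2.imwrite('pics/side8.png',cv2.resize(a[160:320,150:420],None,fx=2.6,fy=2.6,interpolation=2))
"
```

```text
t 22.27 tcp [424.  -48.9  17.8] phi -177.49 tilt [-0.0002  0.0011] F [ 0.2 -0.2 -0.5] w 23.9 j [ -8.  19. 123.   0.  38.  79.]
 turn wx 0.0  then dx -0.2 dy 72.7 dz -125.0
```

View pics/top8.png

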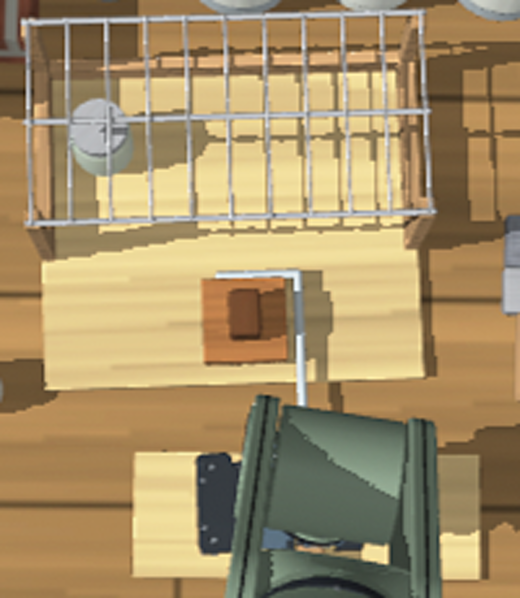

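View pics/side8.png

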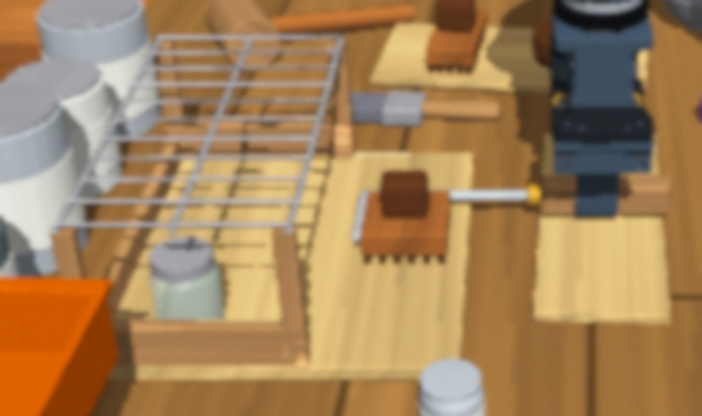

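The pictures show the square block drawn clear of the shelf, upright at top crop (245,315), with the jar still in its place. Next the hook backs off, slides right clear of the block, then rises.

Emit:
step_arm:
  series: "0 0 0 0 0 -4 255; 0 0 0 0 5 0 255; 0 0 0 0 12 0 255; 0 0 0 0 15 0 255; 0 0 0 0 15 0 255; 0 0 0 0 15 0 255; 0 0 0 0 10 0 255; 0 0 0 -10 0 0 255; 0 0 0 -20 0 6 255; 0 0 0 -12 0 6 255"

```text
time_s: 23.2
tool_pos: [0.4205, -0.1218, 0.0607]
orientation: [[0.001, 0.043, -0.999], [-0.0, -0.999, -0.043], [-1.0, 0.0, -0.001]]
force: [0.0, 0.2, -1.0]
width: 0.0236
```

```bash
python3 -c "
from h import *
go(414,-121,60,-89.14)"
```

```text
t 23.2 tcp [ 420.5 -121.8   60.7] phi -177.51 tilt [ 0.0001 -0.0005] F [ 0.   0.2 -1. ] w 23.6 j [-18.  16. 119.   0.  45.  70.]
 turn wx -1.542  then dx 0.7 dy -6.5 dz -0.9
```

Emit:
step_arm:
  series: "0 0 0 -20 0 3 255; 0 0 0 -20 0 3 255; 0 0 0 -10 0 0 255; 0 0 0 0 0 0 255; -0.05 0 0 0 0 0 255; -0.11 0 0 0 0 0 255; -0.11 0 0 0 0 0 255; -0.11 0 0 0 0 0 255; -0.11 0 0 0 0 0 255; -0.11 0 0 0 0 0 255"

```text
time_s: 24.03
tool_pos: [0.4135, -0.1214, 0.1088]
orientation: [[-0.002, 0.605, -0.796], [0.001, -0.796, -0.605], [-1.0, -0.002, 0.001]]
force: [0.5, 1.3, -0.3]
width: 0.0238
```

Emit:
step_arm:
  series: "-0.11 0 0 0 0 0 255; -0.11 0 0 0 0 0 255; -0.11 0 0 0 0 0 255; -0.11 0 0 0 0 0 255; -0.11 0 0 0 0 0 255; -0.11 0 0 0 0 0 255; -0.11 0 0 0 0 0 255; -0.11 0 0 0 0 0 255; -0.062 0 0 0 0 0 255; 0 0 0 0 0 0 255"

```text
time_s: 24.87
tool_pos: [0.4136, -0.1213, 0.1089]
orientation: [[-0.002, 1.0, 0.016], [0.001, 0.016, -1.0], [-1.0, -0.002, -0.001]]
force: [0.3, -0.1, -1.8]
width: 0.0237
```

```bash
python3 -c "
from h import *
go(450.8,-120.8,10.9,-89.14)"
```

```text
t 24.87 tcp [ 413.6 -121.3  108.9] phi -89.08 tilt [-0.0017 -0.0006] F [ 0.3 -0.1 -1.8] w 23.7 j [-18.  11. 116.   0.  52. -19.]
 turn wx 0.001  then dx 98.0 dy 37.2 dz 0.0
```

Emit:
step_arm:
  series: "0 0 0 0 12 0 255; 0 0 0 0 16 0 255; 0 0 0 10 9 0 255; 0 0 0 25 0 0 255; 0 0 0 25 0 0 255; 0 0 0 20 0 0 255; 0 0 0 8 0 0 255; 0 0 0 0 0 0 255; 0 0 0 0 0 0 255; 0 0 0 0 0 0 255"

```text
time_s: 25.7
tool_pos: [0.4521, -0.1211, 0.0226]
orientation: [[0.002, 1.0, 0.015], [-0.0, 0.015, -1.0], [-1.0, 0.002, 0.001]]
force: [0.3, -0.1, -1.3]
width: 0.0236
```

```bash
python3 -c "
from h import *
go(450.8,-120.8,10.9,-89.14)"
```

```text
t 25.7 tcp [ 452.1 -121.1   22.6] phi -89.16 tilt [0.002  0.0005] F [ 0.3 -0.1 -1.3] w 23.6 j [-16.  21. 118.   0.  40. -17.]
 turn wx -0.0  then dx 11.7 dy -1.3 dz -0.4
```

Emit:
step_arm:
  series: "0 0 0 4 -0.5 0 255; 0 0 0 3 0 0 255; 0 0 0 2 0 0 255; 0 0 0 1 0 0 255; 0 0 0 0 0 0 255; 0 0 0 0 0 0 255; 0 0 0 0 0 0 0; 0 0 0 0 0 0 0; 0 0 0 0 0 0 0; 0 0 0 0 0 0 0"

```text
time_s: 26.53
tool_pos: [0.4506, -0.1209, 0.0119]
orientation: [[0.0, 1.0, 0.015], [0.0, 0.015, -1.0], [-1.0, 0.0, -0.0]]
force: [0.9, 0.2, 0.9]
width: 0.0474
```

Emit:
step_arm:
  series: "0 0 0 0 0 0 0; 0 0 0 0 0 0 0; 0 0 0 -10 0 0 0; 0 0 0 -25 0 0 0; 0 0 0 -35 0 0 0; 0 0 0 -35 0 0 0; 0 0 0 -15 0 0 0; -0.12 0 0 0 0 0 0; -0.12 0 0 0 0 0 0; -0.12 0 0 0 0 0 0"

```text
time_s: 27.37
tool_pos: [0.4506, -0.1209, 0.1324]
orientation: [[0.001, 0.928, 0.372], [-0.0, 0.372, -0.928], [-1.0, 0.001, 0.001]]
force: [0.5, 0.4, -0.4]
width: 0.0908
```

```bash
python3 -c "
from h import *
a,d=snapshot('top');cv2.imwrite('pics/top9.png',a)
P=cloud('top',d); z=P[...,2]
m=(z>.066)&(z<.082)&(abs(P[...,0]-.577)<.05)&(abs(P[...,1])<.06); q=P[m]; print(len(q),cv2.minAreaRect((q[:,:2]*1000).astype(np.float32)))
m=(z>.034)&(z<.046)&(abs(P[...,0]-.577)<.06)&(abs(P[...,1])<.06); q=P[m]; print(len(q),cv2.minAreaRect((q[:,:2]*1000).astype(np.float32)))
go(577,5,130,2)"
```

```text
212 ((579.2529296875, 4.173283100128174), (38.06040573120117, 23.240554809570312), 0.5476600527763367)
779 ((579.510009765625, 4.171470642089844), (71.2380142211914, 69.96128845214844), 2.671231508255005)
t 27.42 tcp [ 450.4 -120.9  132.1] phi -67.96 tilt [0.0003 0.0003] F [-0.1  0.2 -0.6] w 91.3 j [-16.  13. 110.  -0.  57. -38.]
 turn wx -1.221  then dx 2.1 dy 121.4 dz 130.9
```

View pics/top9.png

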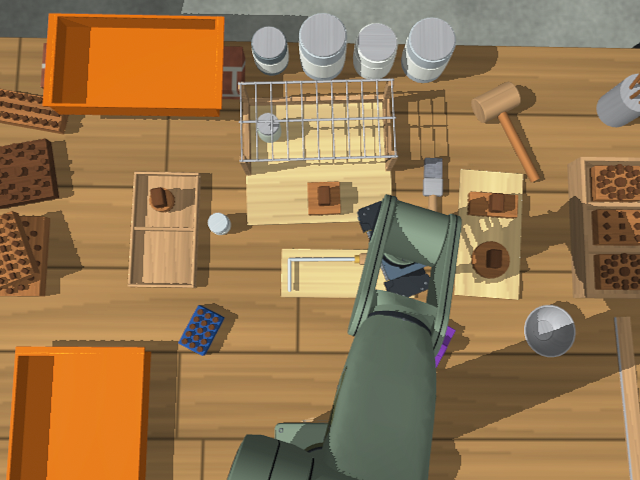

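The top view shows the square block at (324,196), upright on the stand front, and the hook back on its board with its foot at (291,275). Square: (579, 4), yaw about 2°.

Emit:
step_arm:
  series: "-0.122 0 0 0 0 0 0; -0.122 0 0 0 0 0 0; -0.122 0 0 0 0 0 0; -0.122 0 0 0 0 0 0; -0.122 0 0 0 0 0 0; -0.122 0 0 0 0 0 0; -0.122 0 0 0 0 0 0; -0.122 0 0 0 0 0 0; -0.122 0 0 0 0 0 0; -0.122 0 0 0 0 0 0"

```text
time_s: 28.25
tool_pos: [0.4503, -0.1208, 0.1317]
orientation: [[-0.0, -0.028, 1.0], [0.0, 1.0, 0.028], [-1.0, 0.0, -0.0]]
force: [-0.7, 0.4, 0.0]
width: 0.0914
```

Emit:
step_arm:
  series: "0 0 0 0 20 22 0; 0 0 0 0 25 27 0; 0 0 0 0 25 27 0; 0 0 0 0 25 27 0; 0 0 0 0 18 20 0; 0 0 0 0 8 9 0; 0 0 0 0 0 0 0; 0 0 0 0 0 0 0; 0 0 0 0 0 0 0; 0 0 0 0 0 0 0"

```text
time_s: 29.08
tool_pos: [0.5783, 0.0021, 0.1319]
orientation: [[-0.001, -0.022, 1.0], [-0.0, 1.0, 0.022], [-1.0, -0.0, -0.001]]
force: [-0.6, 0.0, 0.0]
width: 0.0912
```

```bash
python3 -c "
from h import *
k=K('wrist');a,d=snapshot('wrist');cv2.imwrite('pics/w4.png',a)
P=cloud('wrist',d,k)
for lo,hi in((.068,.08),(.034,.046)):
    m=((P[...,2]>lo)&(P[...,2]<hi)&(abs(P[...,0]-.576)<.06)&(abs(P[...,1])<.075)&(a[...,2]>a[...,0]*1.5)).astype(np.uint8)
    q=P[m>0]; print(len(q),cv2.minAreaRect((q[:,:2]*1000).astype(np.float32)),q.mean(0))
go(578.8,4,44.3,2)
"
```

```text
1813 ((579.7225952148438, 2.936330795288086), (37.09294128417969, 25.930816650390625), 2.113860607147217) [0.57884829 0.00301825 0.07248999]
5185 ((580.4832763671875, 3.0286216735839844), (70.8360595703125, 70.07266998291016), 2.4379193782806396) [0.57537661 0.00268772 0.03901804]
t 29.13 tcp [578.5   2.2 132. ] phi 1.28 tilt [-0.0001 -0.0006] F [-0.1 -0.1 -0.7] w 91.4 j [ -1.  22.  96.  -0.  62. -92.]
 turn wx -0.012  then dx 87.7 dy 1.8 dz 0.4
```

Emit:
step_arm:
  series: "-0.018 0 0 20 1 1 0; 0 0 0 25 0 0 0; 0 0 0 25 0 0 0; 0 0 0 12 0 0 0; 0 0 0 5.7 0 0 0; 0 0 0 0 0 0 0; 0 0 0 0 0 0 255; 0 0 0 0 0 0 255; 0 0 0 0 0 0 255; 0 0 0 0 0 0 255"
  newtons: 30

```text
time_s: 29.97
tool_pos: [0.5811, 0.0043, 0.0452]
orientation: [[0.002, -0.042, 0.999], [0.0, 0.999, 0.042], [-1.0, -0.0, 0.002]]
force: [-0.6, 0.3, 0.7]
width: 0.0674
```

Emit:
step_arm:
  series: "0 0 0 0 0 0 255; 0 0 0 0 0 0 255; 0 0 0 0 0 0 255; 0 0 0 0 0 0 255; 0 0 0 0 0 0 255; 0 0 0 0 0 0 255; 0 0 0 0 0 0 255; 0 0 0 0 0 0 255; 0 0 0 0 0 0 255; 0 0 0 0 0 0 255"

```text
time_s: 30.8
tool_pos: [0.5805, 0.0043, 0.0441]
orientation: [[-0.0, -0.042, 0.999], [0.0, 0.999, 0.042], [-1.0, 0.0, -0.0]]
force: [-0.0, -0.3, -0.6]
width: 0.0262
```

```bash
python3 -c "
from h import *
go(448,348,114,0)
z=np.load('top0.npz');a,d=z['a'],z['d'];k=(float(z['f']),float(z['cx']),float(z['cy']),z['p'],z['R']);P=cloud('top',d,k);z=P[...,2]
m=(z>.021)&(z<.031)&(P[...,0]>.36)&(P[...,0]<.66)&(P[...,1]>.25)&(P[...,1]<.45)
n,l,s,c=cv2.connectedComponentsWithStats(m.astype(np.uint8)); i=1+np.argmax(s[1:,4]); q=P[l==i]*1000; print(cv2.minAreaRect(q[:,:2].astype(np.float32)))
for lo,hi in((400,440),(460,500),(520,600)):
    r=q[(q[:,0]>lo)&(q[:,0]<hi)]; print(lo,np.sort(r[r[:,1]<348][:,1])[[0,-1]],np.sort(r[r[:,1]>348][:,1])[[0,-1]])
r=q[(abs(q[:,1]-348)<40)]; print(np.histogram(r[:,0],bins=np.arange(375,650,5)))
m=(z>.01)&(z<.2)&(abs(P[...,0]-.52)<.06)&(P[...,1]>.18)&(P[...,1]<.26); print('jar',P[m].mean(0),P[m].max(0))
"
```

```text
t 30.8 tcp [580.5   4.3  44.1] phi 2.42 tilt [ 0.0001 -0.0001] F [-0.  -0.3 -0.6] w 26.2 j [ -1.  28. 102.   0.  50. -93.]
 turn wx 0.042  then dx -69.9 dy 343.7 dz -132.5
((510.53277587890625, 347.54132080078125), (141.40541076660156, 250.32040405273438), 89.6166763305664)
400 [278.46077718 284.33095517] [411.44522812 418.60217647]
460 [277.78696283 284.5494086 ] [409.64850643 418.38286155]
520 [276.83503113 283.88251147] [409.8694192  417.62271285]
(array([ 0,  0, 76, 19,  0,  0,  0,  0,  0,  0,  0,  0,  0,  0,  0,  0,  0,
        0,  0,  0,  0,  0,  0,  0,  0,  0, 37, 28,  0,  0,  0,  0,  0,  0,
        0,  0,  0,  0,  0,  0,  0,  0,  0,  0,  0,  0,  0,  0,  0,  0, 17,
       79,  2,  0]), array([375, 380, 385, 390, 395, 400, 405, 410, 415, 420, 425, 430, 435,
       440, 445, 450, 455, 460, 465, 470, 475, 480, 485, 490, 495, 500,
       505, 510, 515, 520, 525, 530, 535, 540, 545, 550, 555, 560, 565,
       570, 575, 580, 585, 590, 595, 600, 605, 610, 615, 620, 625, 630,
       635, 640, 645]))
jar [0.51947815 0.22618538 0.0444582 ] [0.54193784 0.24868493 0.05566394]
```

Emit:
step_arm:
  series: "0 0 0 -10 0 0 255; 0 0 0 -30 0 0 255; 0.049 0 0 -30 0 0 255; 0 0 0 0 25 -9.7 255; 0 0 0 0 34 -13.3 255; 0 0 0 0 36 -14 255; 0 0 0 0 36 -14 255; 0 0 0 0 36 -14 255; 0 0 0 0 36 -14 255; 0 0 0 0 36 -14 255"

```text
time_s: 31.63
tool_pos: [0.4881, 0.2455, 0.1148]
orientation: [[0.0, 0.007, 1.0], [0.0, 1.0, -0.007], [-1.0, 0.0, 0.0]]
force: [0.6, -0.3, -2.9]
width: 0.0258
```

Emit:
step_arm:
  series: "0 0 0 0 36 -14 255; 0 0 0 0 34 -13.3 255; 0 0 0 0 24 -9.4 255; 0 0 0 0 10 -3.8 255; 0 0 0 20 0 0 255; 0 0 0 20 0 0 255; 0 0 0 15 0 0 255; 0 0 0 8 0 0 255; 0 0 0 3 0 0 255; 0 0 0 0 0 0 255"

```text
time_s: 32.47
tool_pos: [0.4495, 0.3477, 0.0479]
orientation: [[-0.001, 0.007, 1.0], [-0.001, 1.0, -0.007], [-1.0, -0.001, -0.001]]
force: [-0.5, -0.3, -2.1]
width: 0.026
```

```bash
python3 -c "
from h import *
go(449.5,347.9,38.1,-0.4)"
```

```text
t 32.47 tcp [449.5 347.7  47.9] phi -0.42 tilt [-0.0006 -0.0006] F [-0.5 -0.3 -2.1] w 26.0 j [ 37.  27. 103.  -0.  50. -53.]
 turn wx -0.0  then dx 9.8 dy 0.2 dz 0.0
```

Emit:
step_arm:
  series: "0 0 0 5 0 0 255; 0 0 0 3 0 0 255; 0 0 0 1.7 0 0 255; 0 0 0 0 0 0 255; 0 0 0 0 0 0 255; 0 0 0 0 0 0 0; 0 0 0 0 0 0 0; 0 0 0 0 0 0 0; 0 0 0 0 0 0 0; 0 0 0 0 0 0 0"

```text
time_s: 33.3
tool_pos: [0.4495, 0.3483, 0.0387]
orientation: [[0.0, 0.007, 1.0], [0.0, 1.0, -0.007], [-1.0, 0.0, 0.0]]
force: [-0.1, -0.3, -0.8]
width: 0.0559
```

```bash
python3 -c "
from h import *
go(568.5,-364.3,115,-3.9)"
```

```text
t 33.3 tcp [449.5 348.3  38.7] phi -0.39 tilt [0.0003 0.0004] F [-0.1 -0.3 -0.8] w 55.9 j [ 37.  27. 104.   0.  49. -53.]
 turn wx 0.061  then dx -76.3 dy -702.9 dz 167.2
```

Emit:
step_arm:
  series: "0 0 0 -10 0 0 0; 0 0 0 -30 0 0 0; 0.061 0 0 -36 0 0 0; 0 0 0 0 -28 6.7 0; 0 0 0 0 -38 9 0; 0 0 0 0 -40 9.5 0; 0 0 0 0 -40 9.5 0; 0 0 0 0 -40 9.5 0; 0 0 0 0 -40 9.5 0; 0 0 0 0 -40 9.5 0"

```text
time_s: 34.13
tool_pos: [0.4945, 0.0767, 0.1155]
orientation: [[0.001, 0.067, 0.998], [0.0, 0.998, -0.067], [-1.0, 0.0, 0.001]]
force: [0.5, 0.3, -0.2]
width: 0.0913
```

Emit:
step_arm:
  series: "0 0 0 0 -40 9.5 0; 0 0 0 0 -40 9.5 0; 0 0 0 0 -40 9.5 0; 0 0 0 0 -40 9.5 0; 0 0 0 0 -40 9.5 0; 0 0 0 0 -40 9.5 0; 0 0 0 0 -40 9.5 0; 0 0 0 0 -40 9.5 0; 0 0 0 0 -40 9.5 0; 0 0 0 0 -40 9.5 0"

```text
time_s: 34.97
tool_pos: [0.5621, -0.3292, 0.1154]
orientation: [[0.001, 0.068, 0.998], [-0.0, 0.998, -0.068], [-1.0, -0.0, 0.001]]
force: [0.7, 1.1, 0.3]
width: 0.0909
```

```bash
python3 -c "
from h import *
a,d=snapshot('top');cv2.imwrite('pics/top10.png',a)
go(568.5,-364.3,115,-3.9)"
```

```text
t 35.02 tcp [ 563.7 -337.5  115.2] phi -4.07 tilt [-0.0079  0.005 ] F [ 3.1 -7.4  0.9] w 91.2 j [ -32.   29.   87.   -0.   64. -118.]
 turn wx -0.003  then dx 0.2 dy -26.4 dz 6.6
```

View pics/top10.png

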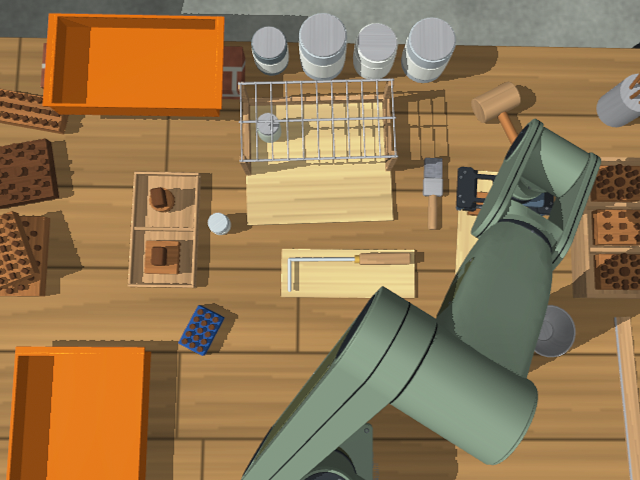

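The top view shows the square block flat in the tray's near compartment at (161,258) and the hook on its board as before. Now I fetch the long block.

Emit:
step_arm:
  series: "0 0 0 0 -20 5 0; 0 0 0 0 -12 3 0; 0 0 0 0 -4.9 1 0; 0 0 0 10 0 0 0; 0 0 0 25 0 0 0; 0 0 0 20 0 0 0; 0 0 0 11 0 0 0; 0 0 0 4.5 0 0 0; 0 0 0 0 0 0 0; 0 0 0 0 0 0 0"

```text
time_s: 35.85
tool_pos: [0.5691, -0.3641, 0.0446]
orientation: [[0.001, 0.067, 0.998], [-0.0, 0.998, -0.067], [-1.0, -0.0, 0.001]]
force: [0.2, -1.0, -0.3]
width: 0.091
```

```bash
python3 -c "
from h import *
go(568.5,-364.3,44.2,-3.9)"
```

```text
t 35.85 tcp [ 569.1 -364.1   44.6] phi -3.85 tilt [-0.0003  0.0009] F [ 0.2 -1.  -0.3] w 91.0 j [ -34.   35.   88.    0.   57. -120.]
 turn wx 0.001  then dx 0.4 dy -0.2 dz -0.5
```

Emit:
step_arm:
  series: "0 0 0 0 0 -0.4 255; 0 0 0 0 0 0 255; 0 0 0 0 0 0 255; 0 0 0 0 0 0 255; 0 0 0 0 0 0 255; 0 0 0 0 0 0 255; 0 0 0 0 0 0 255; 0 0 0 0 0 0 255; 0 0 0 0 0 0 255; 0 0 0 0 0 0 255"
  newtons: 30

```text
time_s: 36.68
tool_pos: [0.5681, -0.3644, 0.0439]
orientation: [[-0.0, 0.068, 0.998], [0.0, 0.998, -0.068], [-1.0, 0.0, -0.0]]
force: [-0.6, -0.3, -0.8]
width: 0.0276
```

Emit:
step_arm:
  series: "0 0 0 0 0 0 255; 0 0 0 0 0 0 255; 0 0 0 0 0 0 255; 0 0 0 0 0 0 255; 0 0 0 0 0 0 255; 0 0 0 -10 0 0 255; 0 0 0 -30 0 0 255; 0 0 0 -30 0 0 255; -0.1 0 0 0 0 0 255; -0.1 0 0 0 0 0 255"

```text
time_s: 37.52
tool_pos: [0.5694, -0.3653, 0.1173]
orientation: [[0.005, -0.136, 0.991], [-0.003, 0.991, 0.137], [-1.0, -0.004, 0.004]]
force: [-0.3, 0.4, -2.6]
width: 0.0261
```

```bash
python3 -c "
from h import *
go(576.3,-56.1,44.4,7.57)"
```

```text
t 37.52 tcp [ 569.4 -365.3  117.3] phi 7.85 tilt [-0.0036  0.0042] F [-0.3  0.4 -2.6] w 26.1 j [ -34.   31.   83.    0.   65. -132.]
 turn wx 0.005  then dx 72.9 dy 305.6 dz 47.6
```

Emit:
step_arm:
  series: "0 0 0 0 25 4 255; 0 0 0 0 37 6 255; 0 0 0 0 40 6.4 255; 0 0 0 0 40 6.4 255; 0 0 0 0 40 6.4 255; 0 0 0 0 40 6.4 255; 0 0 0 0 40 6.4 255; 0 0 0 0 28 4.3 255; 0 0 0 0 12 1.9 255; 0 0 0 0 2.6 0.3 255"

```text
time_s: 38.35
tool_pos: [0.5761, -0.0538, 0.1145]
orientation: [[0.0, -0.135, 0.991], [0.0, 0.991, 0.135], [-1.0, 0.0, 0.0]]
force: [-0.2, 0.3, -2.0]
width: 0.026
```

Emit:
step_arm:
  series: "0 0 0 0 0 0 255; 0 0 0 15 0 0 255; 0 0 0 20 0 0 255; 0 0 0 15 0 0 255; 0 0 0 8 0 0 255; 0 0 0 2 0 0 255; 0 0 0 0 0 0 255; 0 0 0 0 0 0 255; 0 0 0 0 0 0 255; 0 0 0 0 0 0 255"

```text
time_s: 39.18
tool_pos: [0.5767, -0.0563, 0.0549]
orientation: [[0.002, -0.132, 0.991], [-0.0, 0.991, 0.132], [-1.0, -0.0, 0.002]]
force: [0.9, 0.6, -2.8]
width: 0.0262
```

```bash
python3 -c "
from h import *
go(576.3,-56.1,44.3,7.57)"
```

```text
t 39.18 tcp [576.7 -56.3  54.9] phi 7.57 tilt [-0.0004  0.0018] F [ 0.9  0.6 -2.8] w 26.2 j [  -7.   27.  101.    0.   52. -104.]
 turn wx -0.0  then dx 10.6 dy 0.2 dz -0.4
```

Emit:
step_arm:
  series: "0 0 0 5 0 0 255; 0 0 0 3 0 0 255; 0 0 0 1.8 0 0 255; 0 0 0 0 0 0 255; 0 0 0 0 0 0 255; 0 0 0 0 0 0 0; 0 0 0 0 0 0 0; 0 0 0 0 0 0 0; 0 0 0 0 0 0 0; 0 0 0 0 0 0 0"

```text
time_s: 40.02
tool_pos: [0.5762, -0.0561, 0.0443]
orientation: [[0.0, -0.132, 0.991], [0.0, 0.991, 0.132], [-1.0, -0.0, 0.0]]
force: [-0.4, -0.2, -0.7]
width: 0.0563
```

```bash
python3 -c "
from h import *
go(449.2,-356.0,114.4,-3.9)"
```

```text
t 40.02 tcp [576.2 -56.1  44.3] phi 7.58 tilt [-0.      0.0004] F [-0.4 -0.2 -0.7] w 56.3 j [  -7.   28.  102.    0.   50. -104.]
 turn wx 0.2  then dx -70.1 dy -307.9 dz -106.3
```

Emit:
step_arm:
  series: "0 0 0 -10 0 0 0; 0 0 0 -30 0 0 0; 0.1 0 0 -30 0 0 0; 0.1 0 0 0 0 0 0; 0 0 0 0 -25 -8.6 0; 0 0 0 0 -36 -12.4 0; 0 0 0 0 -38 -13.1 0; 0 0 0 0 -38 -13.1 0; 0 0 0 0 -38 -13.1 0; 0 0 0 0 -38 -13.1 0"

```text
time_s: 40.85
tool_pos: [0.4876, -0.2652, 0.1151]
orientation: [[0.001, 0.067, 0.998], [-0.001, 0.998, -0.067], [-1.0, -0.0, 0.001]]
force: [0.3, -0.6, -0.8]
width: 0.0914
```

Emit:
step_arm:
  series: "0 0 0 0 -38 -13.1 0; 0 0 0 0 -34 -11.8 0; 0 0 0 0 -17 -6 0; 0 0 0 0 -5.9 -2 0; 0 0 0 15 0 0 0; 0 0 0 25 0 0 0; 0 0 0 18 0 0 0; 0 0 0 9 0 0 0; 0 0 0 3 0 0 0; 0 0 0 0 0 0 0"

```text
time_s: 41.68
tool_pos: [0.4494, -0.3554, 0.044]
orientation: [[-0.0, 0.067, 0.998], [0.001, 0.998, -0.067], [-1.0, 0.001, -0.0]]
force: [0.3, 0.3, 0.6]
width: 0.0914
```

```bash
python3 -c "
from h import *
go(449.2,-356.0,44.4,-3.9)"
```

```text
t 41.68 tcp [ 449.4 -355.4   44. ] phi -3.84 tilt [ 0.0007 -0.0005] F [0.3 0.3 0.6] w 91.4 j [ -39.   27.  103.    0.   50. -126.]
 turn wx 0.001  then dx -0.4 dy -0.6 dz -0.2
```

Emit:
step_arm:
  series: "0 0 0 0 -0.5 0 255; 0 0 0 0 0 0 255; 0 0 0 0 0 0 255; 0 0 0 0 0 0 255; 0 0 0 0 0 0 255; 0 0 0 0 0 0 255; 0 0 0 0 0 0 255; 0 0 0 0 0 0 255; 0 0 0 0 0 0 255; 0 0 0 0 0 0 255"
  newtons: 30

```text
time_s: 42.52
tool_pos: [0.4491, -0.3565, 0.0441]
orientation: [[-0.0, 0.068, 0.998], [0.0, 0.998, -0.068], [-1.0, 0.0, -0.0]]
force: [1.3, 0.7, 0.3]
width: 0.0274
```

Emit:
step_arm:
  series: "0 0 0 0 0 0 255; 0 0 0 0 0 0 255; 0 0 0 0 0 0 255; 0 0 0 0 0 0 255; 0 0 0 0 0 0 255; 0 0 0 -10 0 0 255; 0 0 0 -30 0 0 255; 0 0 0 -30 0 0 255; -0.075 0 0 -20 0 0 255; 0 0 0 -10 0 0 255"

```text
time_s: 43.35
tool_pos: [0.4503, -0.3577, 0.1478]
orientation: [[0.004, -0.009, 1.0], [-0.004, 1.0, 0.009], [-1.0, -0.004, 0.004]]
force: [0.9, -0.8, -1.9]
width: 0.0257
```

```bash
python3 -c "
from h import *
go(576.9,78.9,144.4,0.4)"
```

```text
t 43.35 tcp [ 450.3 -357.7  147.8] phi 0.49 tilt [-0.0038  0.0043] F [ 0.9 -0.8 -1.9] w 25.7 j [ -40.   21.   96.   -0.   63. -130.]
 turn wx 0.002  then dx 3.4 dy 435.7 dz 129.6
```

Emit:
step_arm:
  series: "0 0 0 0 20 6 255; 0 0 0 0 30 9 255; 0 0 0 0 36 10.8 255; 0 0 0 0 36 10.8 255; 0 0 0 0 36 10.8 255; 0 0 0 0 36 10.8 255; 0 0 0 0 36 10.8 255; 0 0 0 0 36 10.8 255; 0 0 0 0 36 10.8 255; 0 0 0 0 36 10.8 255"

```text
time_s: 44.18
tool_pos: [0.5477, -0.016, 0.1438]
orientation: [[-0.001, -0.005, 1.0], [-0.0, 1.0, 0.005], [-1.0, -0.0, -0.001]]
force: [0.2, -0.7, -1.9]
width: 0.0255
```

Emit:
step_arm:
  series: "0 0 0 0 36 10.8 255; 0 0 0 0 30 9 255; 0 0 0 0 20 6 255; 0 0 0 0 10.4 3.4 255; 0 0 0 0 0 0 255; 0 0 0 25 0 0 255; 0 0 0 30 0 0 255; 0 0 0 22 0 0 255; 0 0 0 10 0 0 255; 0 0 0 3 0 0 255"

```text
time_s: 45.02
tool_pos: [0.5747, 0.0772, 0.0521]
orientation: [[-0.005, -0.006, 1.0], [-0.001, 1.0, 0.006], [-1.0, -0.001, -0.005]]
force: [0.2, -0.6, -2.3]
width: 0.0258
```

Emit:
step_arm:
  series: "0 0 0 0 0 0 255; 0 0 0 0 0 0 255; 0 0 0 0 0 0 255; 0 0 0 0 0 0 255; 0 0 0 0 0 0 255; 0 0 0 0 0 0 255; 0 0 0 0 0 0 255; 0 0 0 0 0 0 255; 0 0 0 0 0 0 255; 0 0 0 0 0 0 255"

```text
time_s: 45.85
tool_pos: [0.5765, 0.0788, 0.0541]
orientation: [[-0.0, -0.007, 1.0], [0.0, 1.0, 0.007], [-1.0, 0.0, -0.0]]
force: [-1.0, -0.5, -1.6]
width: 0.026
```

```bash
python3 -c "
from h import *
go(576.9,78.9,44.4,0.4)"
```

```text
t 45.85 tcp [576.5  78.8  54.1] phi 0.42 tilt [ 0.0001 -0.    ] F [-1.  -0.5 -1.6] w 26.0 j [  7.  27. 101.   0.  52. -84.]
 turn wx 0.0  then dx 9.7 dy 0.1 dz 0.4
```

Emit:
step_arm:
  series: "0 0 0 5 0 0.4 255; 0 0 0 3 0 0 255; 0 0 0 1.7 0 0 255; 0 0 0 0 0 0 255; 0 0 0 0 0 0 255; 0 0 0 0 0 0 0; 0 0 0 0 0 0 0; 0 0 0 0 0 0 0; 0 0 0 0 0 0 0; 0 0 0 0 0 0 0"

```text
time_s: 46.68
tool_pos: [0.577, 0.0788, 0.0445]
orientation: [[0.0, -0.007, 1.0], [0.0, 1.0, 0.007], [-1.0, 0.0, 0.0]]
force: [-0.5, 0.2, 0.6]
width: 0.0563
```

Emit:
step_arm:
  series: "0 0 0 0 0 0 0; 0 0 0 -10 0 0 0; 0 0 0 -30 0 0 0; 0 0 0 -40 0 0 0; 0 0 0 -40 0 0 0; 0 0 0 -20 20 -20 0; 0 0 0 0 26 -30 0; 0 0 0 0 26 -30 0; 0 0 0 0 26 -30 0; 0 0 0 0 26 -30 0"

```text
time_s: 47.52
tool_pos: [0.4347, 0.2025, 0.1855]
orientation: [[0.001, -0.006, 1.0], [0.001, 1.0, 0.006], [-1.0, 0.001, 0.001]]
force: [0.3, 1.4, -0.4]
width: 0.0913
```

Emit:
step_arm:
  series: "0 0 0 0 26 -30 0; 0 0 0 0 26 -30 0; 0 0 0 0 26 -30 0; 0 0 0 0 26 0 0; 0 0 0 0 26 0 0; 0 0 0 0 20 0 0; 0 0 0 0 0 0 0; 0 0 0 0 0 0 0; 0 0 0 0 0 0 0; 0 0 0 0 0 0 0"

```text
time_s: 48.35
tool_pos: [0.345, 0.35, 0.1847]
orientation: [[-0.0, -0.006, 1.0], [-0.0, 1.0, 0.006], [-1.0, -0.0, -0.0]]
force: [1.1, -0.9, 0.4]
width: 0.0913
```

Run:
```python
from h import *
a,d=snapshot('top');cv2.imwrite('pics/top11.png',a)
b,_=snapshot('side');cv2.imwrite('pics/side11.png',b)
P=cloud('top',d); z=P[...,2]
def rect(lo,hi,cx,cy,rx,ry,P):
    z=P[...,2]; m=(z>lo)&(z<hi)&(abs(P[...,0]-cx)<rx)&(abs(P[...,1]-cy)<ry); q=P[m]
    r=cv2.minAreaRect((q[:,:2]*1000).astype(np.float32)); return len(q),np.round(r[0],1),np.round(r[1],1),round(r[2],1)
zz=np.load('top0.npz'); P0=cloud('top',zz['d'],(float(zz['f']),float(zz['cx']),float(zz['cy']),zz['p'],zz['R']))
for n,args in dict(long=(.034,.046,.576,-.055,.05,.07),round=(.034,.046,.576,.079,.06,.06),longgrip=(.066,.082,.576,-.055,.05,.05),roundgrip=(.066,.082,.576,.079,.05,.05),handle=(.031,.042,.45,-.127,.03,.07),rod=(.018,.03,.42,.03,.055,.085),jar=(.066,.082,.725,.12,.03,.045),square=(.02 +.006,.042,.4495,.348,.05,.05),sqgrip=(.06,.076,.4495,.348,.05,.05)).items():
    print(n,'before',rect(*args,P0) if 'sq' not in n else '','now',rect(*args,P))
go(400,300,200,0)
```

```text
long before (836, array([576.6, -55. ]), array([ 50.6, 105.3]), 7.7) now (852, array([577.1, -55.5]), array([ 51.7, 104.7]), 7.3)
round before (795, array([576. ,  80.1]), array([77.6, 77.6]), 0.9) now (783, array([576.5,  79. ]), array([77.1, 79.6]), 1.0)
longgrip before (214, array([576.4, -55.1]), array([37.4, 26.1]), 6.2) now (213, array([576.7, -55.6]), array([38.6, 25.7]), 7.6)
roundgrip before (222, array([576.3,  78.6]), array([38.7, 25.5]), 1.1) now (229, array([576.3,  78.6]), array([39.3, 25.5]), 1.6)
handle before (536, array([ 449.4, -123.8]), array([ 23.6, 117.9]), 0.6) now (527, array([ 449.4, -123.9]), array([ 23.8, 118.2]), 0.6)
rod before (291, array([415.8,  11.6]), array([ 70.8, 134.1]), 1.6) now (292, array([415.9,  11.5]), array([ 71.1, 134.4]), 1.5)
jar before (307, array([731.2, 124.6]), array([45. , 46.6]), 89.3) now (305, array([730.9, 124.1]), array([43.9, 46.9]), 80.4)
square before  now (824, array([448.4, 348. ]), array([68.9, 71.9]), 0.6)
sqgrip before  now (226, array([448.5, 347.5]), array([35.9, 27.2]), 1.8)
t 48.45 tcp [345.1 350.1 184.6] phi 0.34 tilt [-0.0002 -0.    ] F [ 0.6 -0.7 -0. ] w 91.1 j [ 44.  12. 103.  -0.  65. -46.]
 turn wx 0.006  then dx -15.4 dy -50.1 dz 54.9
```

View pics/top11.png

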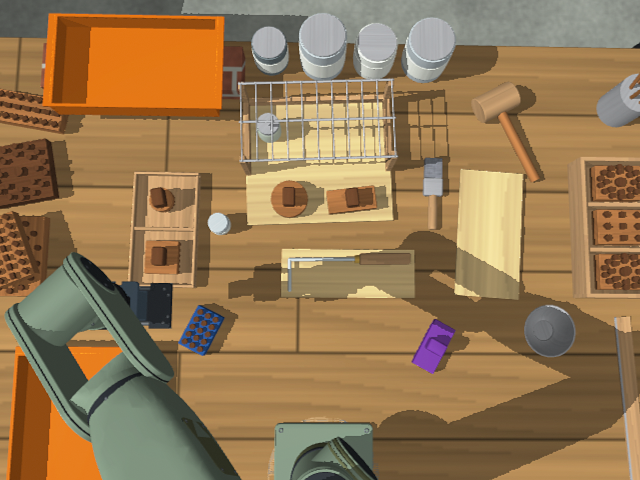

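View pics/side11.png

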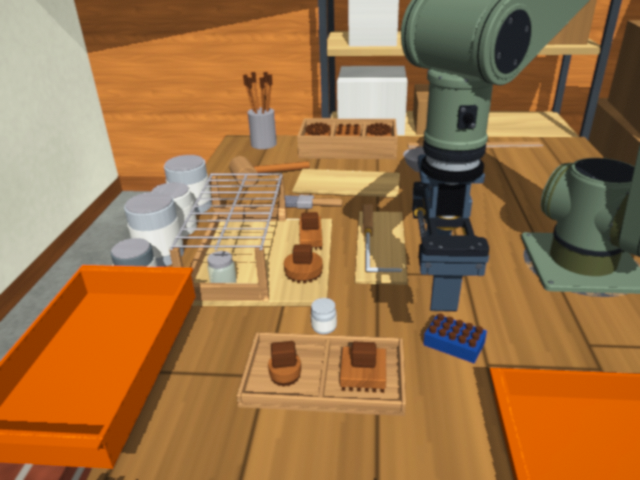

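The top view shows the long block at (352,200), the round at (289,198), the square flat in the near compartment at (161,258), the hook at (350,260) and the jar at (267,124). All match their wanted places within about 1 mm and the robot is clear of everything. Handing in.

```bash
python3 -c "
from h import *
print(robot.hand_in())"
```

```text
the job is handed in; nothing more can be done
None
```

The job is done and handed in at about 48.5 s, well inside the 149 s limit. I set the long and round blocks on the set-down board and drew the square block out with the hook. I laid the hook back on its board as soon as the square was out, because the gripper was needed to carry the square. The square then went flat into the tray's free compartment, and the long and round blocks went back to where they stood.

My last check compared top-camera measurements before and after:

| Item | Result |
|---|---|
| Long block | within about 0.7 mm and 0.5° by its base outline (7.7° before, 7.3° now) |
| Round block | base outline within about 1.2 mm, grip centre unchanged |
| Hook | within about 0.1 mm and 0.1° |
| Jar | within about 0.6 mm, unmoved |
| Square block | about 1 mm from the compartment centre, upright and flat |

The long block's grip reads 7.6° now against 6.2° before. I put that down to pixel noise, since the base and the wrist view read 7.3–7.7° throughout. No other check disagreed or failed. The largest wrist force I read was about 8 N, from a sudden stop in free air. Nothing was dropped or tipped.

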